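Change over the spring winder on a clock repair bench

TASK

Get the spring winder ready for the next job: slide every clamp dog along the T-slot to its open end, lift it out and stand it upright in the wooden tray, and turn the brake regulator's knob so that its white pointer is on the index line. Only when the bed is clear and the knob is set, turn the loose crank to match the arbor's splines, with its wide slot on the wide spline, fit it fully home on the shoulder, and then slip the steel collar over the arbor's pin so that it rests flat on the crank's hub; do not disturb the other things on the bench.

Things in the scene. Friction and masses are not known exactly. Their poses are not given: they have to be found in the camera images.
- winder: spring winder: fixed green base 74 mm wide (x), 380 mm long (y), origin under its centre, on the bench. At its -y end the headstock (90 x 90 x 60 mm, centre at y = -145 mm) carries the splined arbor. From y = -100 to +125 mm a straight T-slot runs along y, open at the +y end
- slot (a point): point on the T-slot's floor above the winder's origin, 20 mm above the bench, axes as the winder's. Channel 42 mm wide, 11 mm high, under two steel lips 8 mm thick with tops 39 mm above the bench and a 20 mm gap between them at x = 0. Lips and channel walls end at y = 125 mm
- bay (a point): centre of the open bay past the slot's open end: bare floor from y = 125 to 190 mm of the winder, 20 mm above the bench; point at y = 160 mm, axes as the winder's. A dog can be lifted straight up once its centre is past about y = 147 mm
- arbor (a joint): rotation of the splined arbor about the vertical, rad, counter-clockwise from above; at 0 its x axis is parallel to the winder's x. Stiff (0.3 N m friction), stays where it is left
- arbor_seat (a point): centre of the shoulder on which the crank's hub must rest, on the arbor's axis, 78 mm above the bench; turns with the arbor, z up. Shoulder: 52 mm disc, 18 mm proud of the headstock. Above it: four ribs in a cross, 21 mm high, to 16 mm from the axis, the +x rib 13 mm wide (master), the others 8 mm; and a round centre pin 12 mm thick, 52 mm high, its tip tapered over 6 mm
- crank: crank lever, lying flat on the bench; origin on the hub hole's axis at the underside, x along the arm to the handle, z up. Brass hub 54 (x) x 50 (y) x 24 mm high with flat sides, to be gripped across the 50 mm; metal arm 18 mm wide, its top 15 mm up. 0.4 kg, varies; centre of mass about 11 mm from the hub's axis towards the handle
- crank_hub (a point): centre of the crank's hub, 12 mm above its underside, axes as the crank's. The through hole is a cross of four slots reaching 17.5 mm from the axis: that on +x (towards the handle) 15 mm wide, the others 10 mm, so it goes on in one rotation only, crank x along arbor x, with 1 mm to spare on each flank and no lead-in
- crank_handle (a point): the crank's round upright wooden handle, 18 mm in diameter, 120 mm from the hub's axis, from 14 to 56 mm above the crank's underside; the point is 35 mm above the underside
- dog0_mid (a point): clamp dog 0: T-shaped steel stop, 68 mm tall, standing in the T-slot; two or three identical ones, absent ones None. Point: its centre, 34 mm above its underside; z up, y along the slot. Foot 34 (x) x 40 (y) x 8 mm; neck 16 x 30 mm up to 22 mm; head 24 x 40 mm from 22 to 68 mm, a flat screw head 4 mm higher. Grip the head across its 24 mm. 0.2 kg, varies.
- dog1_mid (a point): clamp dog 1: T-shaped steel stop, 68 mm tall, standing in the T-slot; two or three identical ones, absent ones None. Point: its centre, 34 mm above its underside; z up, y along the slot. Foot 34 (x) x 40 (y) x 8 mm; neck 16 x 30 mm up to 22 mm; head 24 x 40 mm from 22 to 68 mm, a flat screw head 4 mm higher. Grip the head across its 24 mm. 0.2 kg, varies.
- dog2_mid (a point): clamp dog 2: T-shaped steel stop, 68 mm tall, standing in the T-slot; two or three identical ones, absent ones None. Point: its centre, 34 mm above its underside; z up, y along the slot. Foot 34 (x) x 40 (y) x 8 mm; neck 16 x 30 mm up to 22 mm; head 24 x 40 mm from 22 to 68 mm, a flat screw head 4 mm higher. Grip the head across its 24 mm. 0.2 kg, varies.
- collar_mid (a point): retaining collar: plain round steel ring 42 mm in diameter, 26 mm high, bore 15 mm, standing on the bench with the bore upright; point: its centre, 13 mm up. Goes over the arbor's centre pin and rests on the crank's hub, its underside then 24 mm above the shoulder. 0.12 kg
- tray_in (a point): centre of the inner floor of a fixed wooden tray, 4 mm above the bench; z up. Tray 110 mm (x) x 210 mm (y) outside, walls 4 mm thick, 22 mm high; room for three dogs in a row along y, 60 mm apart
- knob (a joint): angle of the brake regulator's knob, rad, growing clockwise seen from above, 0 to 3.4; its white pointer line is on the index line at 2.2. Light friction (0.05 N m), stays where it is left
- knob_grip (a point): grip point of the knob, on its vertical axis, 67 mm above the bench; x along the bar to the pointer end, turns with the knob. Black disc 60 mm across with an upright bar 56 mm long, 16 mm wide, from 48 to 80 mm above the bench; a white line on its pointer half. Base: fixed grey box 110 x 110 x 38 mm with a round metal dial
- index_line (a point): the single black index line on the regulator's dial, 18 mm long, radial, 42 mm from the knob's axis, 40 mm above the bench
- stake: fixed wooden block 100 x 100 x 30 mm with a brass disc 70 mm in diameter on it, 60 mm high in all; not used
- cup: glass 50 mm tall, 64 mm across; leave alone
- tin: flat round tin 84 mm across, 32 mm tall; leave alone
- loupe: black loupe 40 mm tall; leave alone
- oil: small bottle 80 mm tall, 36 mm across; leave alone
- driver: screwdriver lying on the bench near the robot; leave alone
- punchbox: wooden box 50 x 90 x 40 mm; leave alone
- bezel: brass ring 80 mm across, 12 mm high, lying near the robot; leave alone
Mind the look-alikes: they are no part of the job. What is shaped like the part that bears dog2_mid but blue is not meant. What is shaped like the part that bears collar_mid but green is not meant.

How it is judged:
By the outcome, as a careful person would: the job done as asked, in the order asked, and still so for the second after the job is handed in, with the robot touching nothing.
Of dog0, dog1, dog2 only 2 to 3 are there at a start; the rules pass over those that are not, and their reading is None.
At some moment in a run one of crank, collar may be knocked a few centimetres aside while the robot is not near it.
It also fails if it takes over 208 s, if anything falls off the work surface, if the arm or the gripper's body presses on something with over 40 N, if the wrist force passes 120 N, or if a joint passes its speed limit or range.

ROBOT

A 6-joint arm with a two-finger parallel gripper is mounted at the origin on the work surface. World frame = base frame: x ahead of the robot, y to its left, z up, the work surface at z = 0. Lengths are in mm, angles in degrees, forces in N, time in s.
With the tool pointing down it reaches from about 300 to 850 mm from the base axis. Payload 4.2 kg.
Tool frame: the origin (TCP) lies on the centre line of the jaws, within the pads' length; the fingertips stand 14 mm ahead of it and the grasp point (between the pads) lies 5 mm behind it (env.finger_overhang is the z of the fingertips in the tool frame, in mm); z points along the fingers, y is the line along which they close (so a half turn about z gives the same grasp; the last joint's range is limited). The gripper opens to 91 mm and grips with 3 to 60 N. Pads are 32 mm wide; open, the fingers measure 118 mm over their backs; the gripper's body (76 mm by 178 mm) begins 60 mm behind the grasp point.
Start: joints at [-69.385, 18.312, 89.639, -0, 72.044, -1.146], TCP at [213.176, -534.039, 227.976] pointing down, gripper open.
Joint ranges: [-177.97, 177.97], [-48.28, 115.42], [12.27, 149.76], [-77.06, 257.06], [2.81, 150.46], [-146.56, 146.56]. Speed limits (degrees/s): [147.25, 147.25, 180, 180, 180, 180].

INTERFACE

Orientations are given as [roll, pitch, yaw] about the fixed x, y, z axes, in that order (R = Rz(yaw) Ry(pitch) Rx(roll)).
In Python, from workcell import sensors, viewer, env gives the robot as it stands. The module is installed in compiled form; this text tells all that it offers.
- The arm moves only by the tool step_arm, never from a script. Its argument "plan" is one flat list of numbers, 6 for each row, row after row: the shift along the tool's x, y, z in cm, then the turn, a rotation vector about the tool's x, y, z in rad. In form: [x, y, z, wx, wy, wz, x, y, z, wx, wy, wz, ...]. A call has 1 to 5 rows; each row shifts and turns the commanded pose from where the row before left it, along the tool's axes as they then stand; what a row does not reach is not made up. A row lasts 1/12 s, in which the tool goes at most 41.7 mm and 7.16 degrees, less where a joint would pass 70% of its speed; a pose out of reach is approached as far as the arm can. A call is refused whole if a number of a shift passes 4.17 or a number of a turn 0.125, either way. A call with a gripper value outside its range is refused whole. "hand" is the finger opening in cm, from 0 to 9.12, set as the call begins (left out, the last holds). The fingers move at their own pace and stop on an object; "newtons" is the grip in N (left out, the last holds). Time passes only in rows, so rows that do not move let the fingers close. It gives the time, the measured TCP pose, the force, the opening and the grip force at its end, in the units of the state.
- sensors.state(): the state, without advancing time (a new reading comes with each control period).
- viewer.grab_frame(name): name is "side" or "top" or "wrist"; returns a dict with "img" (384x512x3 uint8, red, green, blue), "fx", "fy", "cx", "cy" (pixels), "position" and "attitude" of the camera in the world. Camera axes: x right, y down, z forward; pixel columns grow to the right and rows downward; lengths in mm; the calibration is good to about 2 mm. A picture is of the moment at which its call begins. There is no depth.
- env.job_done(): hands the job in; it is judged then, once.
Trained networks look in a picture, given as the dict that the camera call returned (one of the last four; its "shot" number tells which), for a name from the list of things; names that differ only in an ending like _2 or _b are one class to them, and where a whole thing is asked for, a point or a joint stands for the part that bears it (a point fixed in the world has none). Each returns a list of dicts, best first, with "score" (0 to 1); they miss things now and then, are a little off and sometimes report something else, mostly with a low value. They report only what shows in the picture. A call takes as long as a camera call. They do not tell look-alikes from the thing itself.
- viewer.boxes_of(name, picture): "location" ([column, row] in pixels, amid what is visible of it).
- viewer.pinpoint(name, picture): "location" ([column, row] in pixels: a listed point, or the origin of a listed thing).
The state is a dict: "time_s": time; "qpos": joint angles; "qvel": joint speeds; "effort": joint torques, N m; "ee_pos": TCP position; "ee_rot": TCP orientation; "force": force on the tool from outside, world axes, zero at the start; "torque": the same for the moment, N m; "gripper_width": finger opening in mm; "gripper_force": force on a finger pad.
Only numpy, scipy, OpenCV 4.12 (cv2) and the standard library are available. Lean on these libraries where they do the work, as an engineer would, in place of code of your own. Each camera call takes 0.05 s, during which the arm holds its last target. There are 200 camera calls.

## Working session

There is one attempt and no reset: what is moved stays moved. The work goes in short steps, Python scripts to look and compute and a tool call to move; the robot and the scene stay as the last step left them, time stands still between calls to the robot, and variables do not carry over. Pictures are saved under pics/ and viewed, at most 14 in all, crops included, and the job is handed in when it is done.

Besides the shell and the picture viewer there is one more tool, called after "Call:" as name(argument=value, ...) on one line, values as JSON. step_arm: Moves the arm, as the interface text tells. Its arguments: {"type":"object","properties":{"plan":{"type":"array","items":{"type":"number"}},"hand":{"type":"number"},"newtons":{"type":"number"}},"required":["plan"]}

```bash
mkdir -p pics
cat > h.py <<'E'
import numpy as np, cv2, json
from scipy.spatial.transform import Rotation as R
from workcell import sensors, viewer, env
def rot(a):
    a=np.array(a,float)
    return a if a.shape==(3,3) else R.from_euler('xyz',a,degrees=True).as_matrix()
def ray(f,p):
    C=rot(f['attitude']); d=C@np.array([(p[0]-f['cx'])/f['fx'],(p[1]-f['cy'])/f['fy'],1.]); return np.array(f['position'],float),d
def at(f,p,z):
    o,d=ray(f,p); return (o+d*(z-o[2])/d[2])
def proj(f,P):
    c=rot(f['attitude']).T@(np.array(P,float)-f['position']); return [f['fx']*c[0]/c[2]+f['cx'],f['fy']*c[1]/c[2]+f['cy']]
def tri(f1,p1,f2,p2):
    o1,d1=ray(f1,p1);o2,d2=ray(f2,p2)
    A=np.stack([d1,-d2],1);s=np.linalg.lstsq(A,o2-o1,rcond=None)[0]
    a=o1+s[0]*d1;b=o2+s[1]*d2
    return (a+b)/2,np.linalg.norm(a-b)
def save(f,n,box=None,sc=1):
    im=f['img'][:,:,::-1]
    if box: im=im[box[1]:box[3],box[0]:box[2]]
    cv2.imwrite('pics/'+n,cv2.resize(im,None,fx=sc,fy=sc,interpolation=cv2.INTER_CUBIC))
def st():
    s=sensors.state(); print({k:np.round(s[k],2).tolist() for k in ['time_s','qpos','ee_pos','ee_rot','force','gripper_width','gripper_force']}); return s
E
python3 - <<'E'
from h import *
st()
t=viewer.grab_frame('top');s=viewer.grab_frame('side')
for f,n in((t,'top0'),(s,'side0')):
    save(f,n+'.png',sc=1.5); print(n,f['position'],f['attitude'],f['fx'],f['shot'])
Z=dict(slot=20,bay=20,arbor_seat=78,crank_hub=12,crank_handle=35,dog0_mid=54,collar_mid=13,tray_in=4,knob_grip=67,index_line=40,winder=0)
for n,z in Z.items():
    for f,l in((t,'top'),(s,'side')):
        print(n,l,[(np.round(r['location']).tolist(),round(r['score'],2),np.round(at(f,r['location'],z)[:2]).tolist()) for r in viewer.pinpoint(n,f)[:5]])
E
```

```text
{'time_s': 0.0, 'qpos': [-69.38, 18.35, 89.71, -0.0, 72.05, -1.15], 'ee_pos': [213.0, -533.57, 227.13], 'ee_rot': [-179.9, -0.0, 21.76], 'force': [-0.0, -0.58, -0.1], 'gripper_width': 90.82, 'gripper_force': 0.0}
top0 [ 458.22462344  -22.02909501 1078.54572603] [-176.67386753    0.47899546  -89.0263834 ] 346.47959869858863 1
side0 [ 321.43862794 -924.15170241 1003.26741565] [-134.15555491   -0.44601369  -12.91971468] 482.2408915751394 2
slot top [([249.0, 219.0], 0.89, [442.0, 27.0]), ([194.0, 222.0], 0.74, [429.0, 195.0])]
slot side [([214.0, 210.0], 0.96, [446.0, 18.0]), ([178.0, 284.0], 0.65, [317.0, -212.0]), ([218.0, 213.0], 0.28, [456.0, 5.0])]
bay top [([196.0, 221.0], 0.83, [433.0, 189.0]), ([142.0, 225.0], 0.65, [417.0, 354.0])]
bay side [([200.0, 171.0], 0.82, [435.0, 191.0])]
arbor_seat top [([200.0, 221.0], 0.71, [435.0, 167.0]), ([299.0, 218.0], 0.44, [446.0, -119.0]), ([364.0, 128.0], 0.29, [713.0, -305.0])]
arbor_seat side [([226.0, 233.0], 0.61, [454.0, -126.0]), ([176.0, 285.0], 0.61, [313.0, -255.0])]
crank_hub top [([326.0, 155.0], 0.85, [642.0, -205.0]), ([298.0, 
[... 336 characters left out ...]
)]
collar_mid side [([202.0, 172.0], 0.74, [441.0, 192.0]), ([314.0, 305.0], 0.69, [626.0, -337.0]), ([248.0, 278.0], 0.5, [491.0, -228.0]), ([181.0, 285.0], 0.45, [323.0, -211.0])]
tray_in top [([191.0, 159.0], 0.96, [625.0, 213.0])]
tray_in side [([258.0, 163.0], 0.81, [622.0, 206.0]), ([206.0, 177.0], 0.55, [450.0, 175.0])]
knob_grip top [([382.0, 230.0], 0.64, [417.0, -361.0])]
knob_grip side [([236.0, 316.0], 0.98, [433.0, -358.0])]
index_line top [([387.0, 234.0], 0.95, [403.0, -384.0]), ([406.0, 181.0], 0.64, [564.0, -441.0])]
index_line side [([228.0, 336.0], 0.93, [407.0, -388.0])]
winder top [([251.0, 219.0], 0.85, [440.0, 22.0])]
winder side [([214.0, 212.0], 0.81, [448.0, 30.0])]
```

View pics/top0.png

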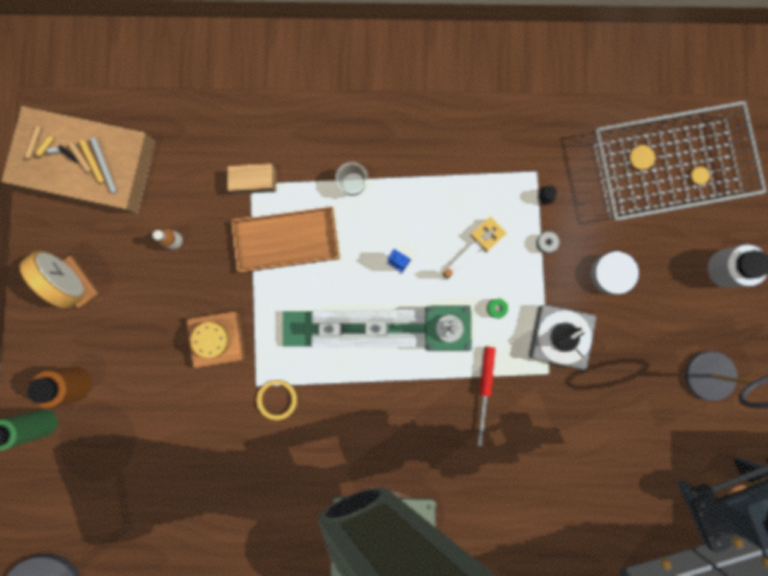

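View pics/side0.png

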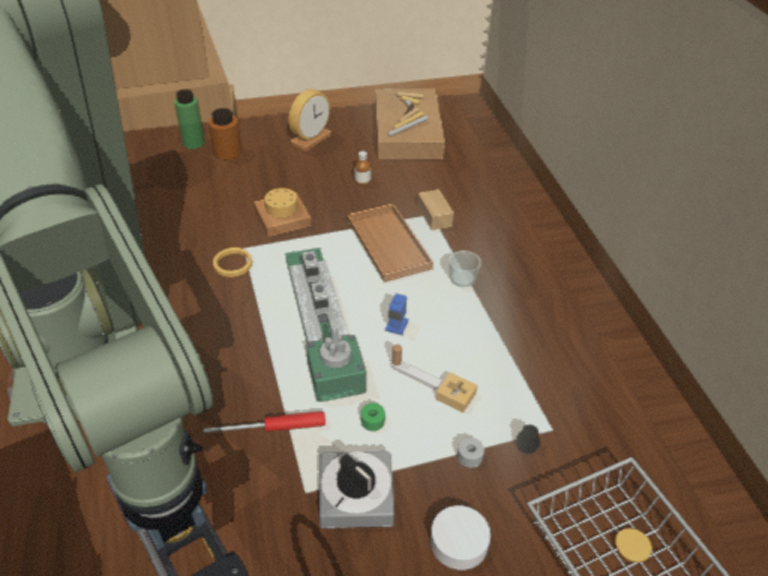

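```bash
cat >> h.py <<'E'
def go(x,y,z,yaw=None,s=None):
    """print shift in tool axes (cm), turn about tool z (rad), for tool pointing down; also rows"""
    s=s or sensors.state(); p=np.array(s['ee_pos']); T=rot(s['ee_rot'])
    d=T.T@(np.array([x,y,z])-p)/10; n=int(np.ceil(np.linalg.norm(d)/4.1))
    print('shift',np.round(d,2),'rows',n,'each',np.round(d/max(n,1),2))
    if yaw is not None:
        cy=np.degrees(np.arctan2(T[1,0],T[0,0])); w=-(np.radians((yaw-cy+90)%180-90)); print('yaw now',round(cy,2),'wz',round(w,4),'rows',abs(w)/.125)
    # tilt error correction
    up=T.T@np.array([0,0,-1.]); print('tilt err (wx,wy)',np.round([-up[1],up[0]],4))
E
python3 - <<'E'
from h import *
f=viewer.grab_frame('wrist'); s=sensors.state(); T=rot(s['ee_rot'])
print(T.T@(np.array(f['position'])-s['ee_pos']), T.T@rot(f['attitude']), f['fx'],f['cx'],f['cy'])
go(400,-380,330,s=s)
E
```

```text
[  66.99613695   -0.37473354 -156.69253362] [[-2.72965004e-05 -9.70854447e-01 -2.39669860e-01]
 [ 9.99999954e-01 -9.91529912e-05  2.87756763e-04]
 [-3.03133917e-04 -2.39669841e-01  9.70854405e-01]] 313.50068718098987 250.73959418396885 191.7943490874184
shift [ 23.06  -7.38 -10.2 ] rows 7 each [ 3.29 -1.05 -1.46]
tilt err (wx,wy) [0.0001 0.    ]
```

Call:
step_arm(plan=[3.3, -1.05, -1.45, 0, 0, 0, 3.3, -1.05, -1.45, 0, 0, 0, 3.3, -1.05, -1.45, 0, 0, 0, 3.3, -1.05, -1.45, 0, 0, 0])

```text
time_s: 1.58
ee_pos: [321.0, -445.1, 286.6]
ee_rot: [-180.0, -0.0, 21.7]
force: [-0.3, 0.3, -0.2]
gripper_width: 91.1
gripper_force: 0.0
```

Call:
step_arm(plan=[3.3, -1.05, -1.45, 0, 0, 0, 3.3, -1.05, -1.45, 0, 0, 0, 3.3, -1.05, -1.45, 0, 0, 0, 0, 0, 0, 0, 0, 0, 0, 0, 0, 0, 0, 0])

```text
time_s: 2.0
ee_pos: [401.7, -379.4, 330.2]
ee_rot: [179.9, -0.0, 21.9]
force: [-0.5, -1.4, -0.3]
gripper_width: 91.3
gripper_force: 0.0
```

Run:
```python
from h import *
st()
f=viewer.grab_frame('wrist'); save(f,'w1.png')
for n,z in dict(knob_grip=67,index_line=40,knob=67).items():
    print(n,[(np.round(r['location']).tolist(),round(r['score'],2),np.round(at(f,r['location'],z)[:2],1).tolist()) for r in viewer.pinpoint(n,f)[:5]])
```

```text
{'time_s': 2.0, 'qpos': [-44.54, 13.58, 81.73, -0.03, 84.58, 23.51], 'ee_pos': [401.69, -379.4, 330.23], 'ee_rot': [179.89, -0.02, 21.95], 'force': [-0.49, -1.4, -0.33], 'gripper_width': 91.34, 'gripper_force': 0.0}
knob_grip [([240.0, 136.0], 0.8, [432.3, -351.3]), ([252.0, 160.0], 0.34, [409.4, -379.1])]
index_line [([249.0, 166.0], 0.67, [396.1, -379.7])]Traceback (most recent call last):
  File "<stdin>", line 5, in <module>
ValueError: it knows: arbor_seat, bay, bezel, collar_mid, crank, crank_handle, crank_hub, cup, dog0_mid, dog1_mid, dog2_mid, driver, index_line, knob_grip, loupe, oil, punchbox, slot, stake, tin, tray_in, winder
```

View pics/w1.png

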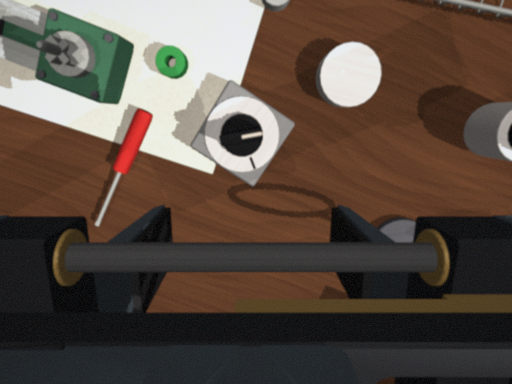

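Call:
step_arm(plan=[0.5, -0.5, 3.3, 0, 0, 0, 0.5, -0.5, 3.3, 0, 0, 0, 0.5, -0.5, 3.3, 0, 0, 0, 0.3, 0, 3.3, 0, 0, 0, 0, 0, 0, 0, 0, 0])

```text
time_s: 2.57
ee_pos: [407.4, -357.1, 190.6]
ee_rot: [-179.2, 0.4, 21.7]
force: [-0.5, 0.9, -0.2]
gripper_width: 91.1
gripper_force: 0.0
```

Run:
```python
from h import *
st()
f=viewer.grab_frame('wrist'); save(f,'w2.png')
for n,z in dict(knob_grip=67,index_line=40).items():
    print(n,[(np.round(r['location']).tolist(),round(r['score'],2),np.round(at(f,r['location'],z)[:2],1).tolist()) for r in viewer.pinpoint(n,f)[:5]])
```

```text
{'time_s': 2.57, 'qpos': [-42.44, 17.29, 96.79, -0.01, 66.76, 25.89], 'ee_pos': [407.37, -357.08, 190.59], 'ee_rot': [-179.25, 0.38, 21.68], 'force': [-0.5, 0.93, -0.19], 'gripper_width': 91.07, 'gripper_force': 0.0}
knob_grip []
index_line [([274.0, 198.0], 0.73, [400.4, -382.3])]
```

View pics/w2.png

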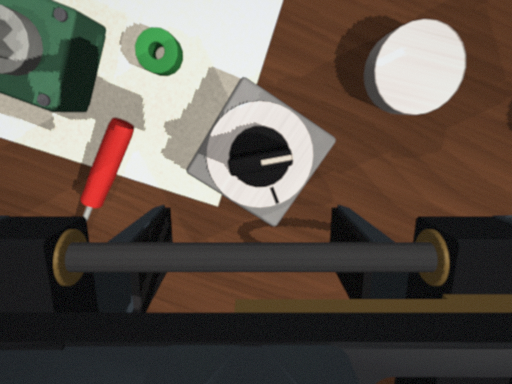

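Run:
```python
from h import *
s=st()
f=viewer.grab_frame('wrist')
im=f['img'].astype(int); hsv=cv2.cvtColor(f['img'],cv2.COLOR_RGB2HSV)
m=np.zeros(im.shape[:2],bool); m[60:205,185:345]=1
wl=m&(hsv[:,:,1]<70)&(hsv[:,:,2]>175)
n,l,sx,c=cv2.connectedComponentsWithStats(wl.astype(np.uint8)); 
for i in np.argsort(-sx[1:,4])[:4]+1:
    print(sx[i],c[i])
    ys,xs=np.nonzero(l==i); pts=np.stack([xs,ys],1).astype(np.int32)
    h=cv2.convexHull(pts); 
    if len(h)>5:
        e=cv2.fitEllipse(h); print('ell',e,at(f,e[0],40))
    v=cv2.fitLine(pts,cv2.DIST_L2,0,.01,.01).ravel(); a=at(f,v[2:]-10*v[:2],80);b=at(f,v[2:]+10*v[:2],80); print('line ang',np.degrees(np.arctan2(*(b-a)[1::-1])),at(f,v[2:],80))
for p in [(272,188),(278,203),(275,195.5)]: print(at(f,p,40))
save(f,'w3.png',(180,80,350,220),4)
```

```text
{'time_s': 2.72, 'qpos': [-42.44, 16.97, 96.02, -0.02, 66.92, 25.89], 'ee_pos': [411.52, -360.86, 198.59], 'ee_rot': [179.92, -0.02, 21.68], 'force': [0.11, -0.16, 0.59], 'gripper_width': 91.55, 'gripper_force': 0.0}
[ 201  105  103  100 4785] [257.47419018 154.98746082]
ell ((251.8990936279297, 156.2276153564453), (103.01925659179688, 103.73745727539062), 84.13190460205078) [ 436.22934458 -352.28799622   40.        ]
line ang 6.550665015354619 [ 443.77997624 -354.32258939   80.        ]
[ 185   60   73   47 1963] [217.84564442  74.6444218 ]
ell ((211.5707550048828, 76.86725616455078), (54.03792190551758, 95.93933868408203), 70.93415069580078) [ 492.2513616  -288.72706713   40.        ]
line ang -61.82989395224294 [ 493.42642231 -298.90718855   80.        ]
[185 178  30  27 496] [197.47782258 193.53629032]
ell ((188.12672424316406, 189.37066650390625), (18.926528930664062, 58.302005767822266), 114.95964813232422) [ 380.01542784 -303.73353413   40.        ]
line ang -101.02107917036328 [ 391.32421436 -316.90339011   80.        ]
[217 104   2   2   3] [217.66666667 104.66666667]
line ang -25.05855514626194 [ 470.87864349 -307.05859124   80.        ]
[ 413.34707982 -383.75779941   40.        ]
[ 400.79564619 -395.77745532   40.        ]
[ 407.10858517 -389.73198222   40.        ]
```

View pics/w3.png

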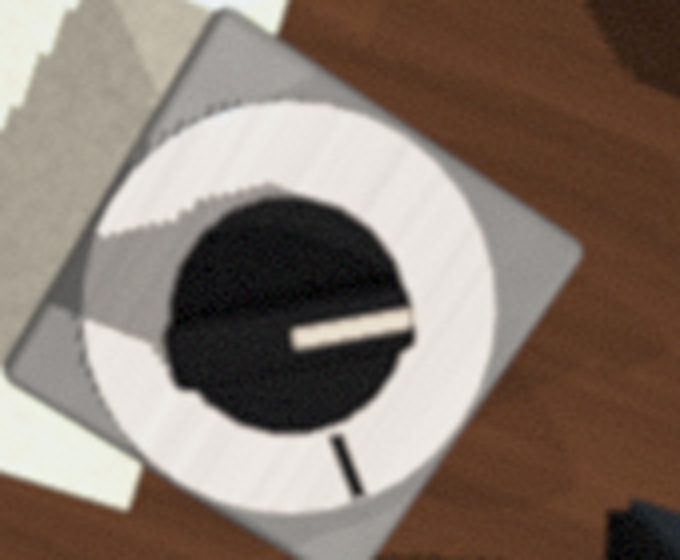

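Run:
```python
from h import *
f=viewer.grab_frame('wrist')
A=np.array([436.2,-352.3])
i=[at(f,p,40)[:2] for p in[(264.25,189.25),(269.5,203.25)]]
w=[at(f,p,80)[:2] for p in[(253.,165),(283,160)]]
print(i,w)
an=lambda v:np.degrees(np.arctan2(v[1],v[0]))
print('idx',[np.linalg.norm(k-A) for k in i],an((i[0]+i[1])/2-A),an(i[1]-i[0]))
print('ptr',[np.linalg.norm(k-A) for k in w],an(w[1]-w[0]),an(w[1]-A))
```

```text
[array([ 409.77681122, -377.44819442]), array([ 397.84748842, -388.28292651])] [array([ 434.67934632, -354.47115016]), array([ 448.6308636 , -377.51191002])]
idx [np.float64(36.477617629699125), np.float64(52.58979126045928)] -136.65805730000517 -137.75289972007448
ptr [np.float64(2.650713230960837), np.float64(28.109905312071568)] -58.80448119962731 -63.754157977535485
```

Call:
step_arm(plan=[1.26, 0.08, 2, 0, 0, -0.1238, 0, 0, 0, 0, 0, -0.1238, 0, 0, 0, 0, 0, -0.1238, 0, 0, 0, 0, 0, -0.1238, 0, 0, 0, 0, 0, -0.1238])

```text
time_s: 3.23
ee_pos: [424.4, -356.7, 179.6]
ee_rot: [179.8, 0.0, 57.6]
force: [-0.1, 0.1, -0.2]
gripper_width: 91.5
gripper_force: 0.0
```

Call:
step_arm(plan=[0, 0, 0, 0, 0, -0.1238, 0, 0, 0, 0, 0, -0.1238, 0, 0, 0, 0, 0, -0.1238, 0, 0, 0, 0, 0, -0.1238, 0, 0, 0, 0, 0, -0.1238])

```text
time_s: 3.65
ee_pos: [424.4, -356.7, 179.8]
ee_rot: [179.8, 0.2, 93.0]
force: [0.3, 0.2, 0.1]
gripper_width: 91.2
gripper_force: 0.0
```

Call:
step_arm(plan=[0, 0, 0, 0, 0, -0.1238, 0, 0, 0, 0, 0, -0.1238, 0, 0, 0, 0, 0, -0.1238, 0, 0, 0, 0, 0, -0.1238, 0, 0, 0, 0, 0, 0])

```text
time_s: 4.07
ee_pos: [424.3, -356.7, 179.6]
ee_rot: [179.9, 0.2, 121.2]
force: [-0.5, -0.6, 0.9]
gripper_width: 91.1
gripper_force: 0.0
```

Call:
step_arm(plan=[0, 0, 0, 0, 0, 0, 0, 0, 0, 0, 0, 0], hand=6)

```text
time_s: 4.23
ee_pos: [423.9, -356.1, 178.6]
ee_rot: [180.0, 0.1, 120.9]
force: [-0.2, 0.0, 0.9]
gripper_width: 80.9
gripper_force: 0.0
```

Run:
```python
from h import *
st(); go(435.5,-353,67,121)
```

```text
{'time_s': 4.23, 'qpos': [-41.22, 18.42, 96.98, -0.0, 64.49, -72.12], 'ee_pos': [423.92, -356.14, 178.55], 'ee_rot': [179.97, 0.12, 120.9], 'force': [-0.18, 0.03, 0.86], 'gripper_width': 80.9, 'gripper_force': 0.0}
shift [-0.3   1.15 11.16] rows 3 each [-0.1   0.38  3.72]
yaw now 120.9 wz -0.0018 rows 0.014249259774862825
tilt err (wx,wy) [0.0006 0.002 ]
```

Call:
step_arm(plan=[-0.15, 0.58, 0, 0, 0, 0, -0.15, 0.57, 0, 0, 0, 0, 0, 0, 3.7, 0, 0, 0, 0, 0, 3.7, 0, 0, 0, 0, 0, 3.0, 0, 0, 0])

```text
time_s: 4.65
ee_pos: [435.5, -351.8, 71.9]
ee_rot: [180.0, 0.0, 121.0]
force: [0.2, -0.6, -0.4]
gripper_width: 60.1
gripper_force: 0.0
```

Call:
step_arm(plan=[0, 0, 0.7, 0, 0, 0, 0, 0, 0, 0, 0, 0])

```text
time_s: 4.82
ee_pos: [434.2, -351.1, 64.4]
ee_rot: [-179.9, -0.3, 121.1]
force: [-0.2, -0.9, 0.3]
gripper_width: 59.9
gripper_force: 0.0
```

Call:
step_arm(plan=[0, 0, 0, 0, 0, 0, 0, 0, 0, 0, 0, 0, 0, 0, 0, 0, 0, 0, 0, 0, 0, 0, 0, 0, 0, 0, 0, 0, 0, 0], hand=0.5, newtons=15)

```text
time_s: 5.23
ee_pos: [435.6, -352.7, 67.7]
ee_rot: [180.0, 0.1, 121.1]
force: [-1.4, 0.8, 0.0]
gripper_width: 29.9
gripper_force: 0.0
```

Call:
step_arm(plan=[0, 0, 0, 0, 0, 0, 0, 0, 0, 0, 0, 0, 0, 0, 0, 0, 0, 0])

```text
time_s: 5.48
ee_pos: [434.2, -352.8, 67.0]
ee_rot: [-179.9, 0.0, 121.1]
force: [-4.5, -1.0, 3.8]
gripper_width: 15.9
gripper_force: 15.0
```

Call:
step_arm(plan=[0, 0, 0, 0, 0, 0.1242, 0, 0, 0, 0, 0, 0.1242, 0, 0, 0, 0, 0, 0.1242, 0, 0, 0, 0, 0, 0.1242, 0, 0, 0, 0, 0, 0.1242])

```text
time_s: 5.9
ee_pos: [434.3, -352.8, 67.0]
ee_rot: [-179.9, 0.1, 85.2]
force: [-3.3, -1.6, 3.4]
gripper_width: 16.0
gripper_force: 15.0
```

Call:
step_arm(plan=[0, 0, 0, 0, 0, 0.1242, 0, 0, 0, 0, 0, 0.1242, 0, 0, 0, 0, 0, 0.1242, 0, 0, 0, 0, 0, 0.1242, 0, 0, 0, 0, 0, 0.1242])

```text
time_s: 6.32
ee_pos: [434.3, -352.8, 67.0]
ee_rot: [-180.0, 0.1, 49.6]
force: [-3.3, -1.7, 3.6]
gripper_width: 15.9
gripper_force: 15.0
```

Call:
step_arm(plan=[0, 0, 0, 0, 0, 0.1242, 0, 0, 0, 0, 0, 0, 0, 0, 0, 0, 0, 0])

```text
time_s: 6.57
ee_pos: [434.3, -352.8, 66.9]
ee_rot: [180.0, 0.1, 43.0]
force: [-5.5, -1.7, 5.3]
gripper_width: 15.8
gripper_force: 15.0
```

Call:
step_arm(plan=[0, 0, 0, 0, 0, 0, 0, 0, 0, 0, 0, 0, 0, 0, 0, 0, 0, 0, 0, 0, 0, 0, 0, 0], hand=5)

```text
time_s: 6.9
ee_pos: [435.3, -351.9, 66.2]
ee_rot: [-180.0, -0.0, 42.8]
force: [0.9, -0.2, -1.1]
gripper_width: 40.2
gripper_force: 0.0
```

Call:
step_arm(plan=[0, 0, -3.5, 0, 0, 0, 0, 0, -3.5, 0, 0, 0, 0, 0, -3.5, 0, 0, 0, -2, 0, -3.5, 0, 0, 0, 0, 0, 0, 0, 0, 0])

```text
time_s: 7.32
ee_pos: [422.1, -369.5, 213.7]
ee_rot: [179.2, 0.0, 42.8]
force: [-0.1, 0.4, 0.2]
gripper_width: 50.0
gripper_force: 0.0
```

Run:
```python
from h import *
st()
f=viewer.grab_frame('wrist')
c=[int(v) for v in proj(f,(435.5,-352.5,50))]; print(c)
b=(c[0]-85,max(0,c[1]-70),c[0]+85,c[1]+70); print(b); save(f,'k1.png',b,4)
```

```text
{'time_s': 7.32, 'qpos': [-42.33, 17.18, 93.42, -0.08, 68.59, 4.9], 'ee_pos': [422.09, -369.49, 213.74], 'ee_rot': [179.19, 0.0, 42.8], 'force': [-0.08, 0.41, 0.17], 'gripper_width': 50.04, 'gripper_force': 0.0}
[245, 160]
(160, 90, 330, 230)
```

View pics/k1.png

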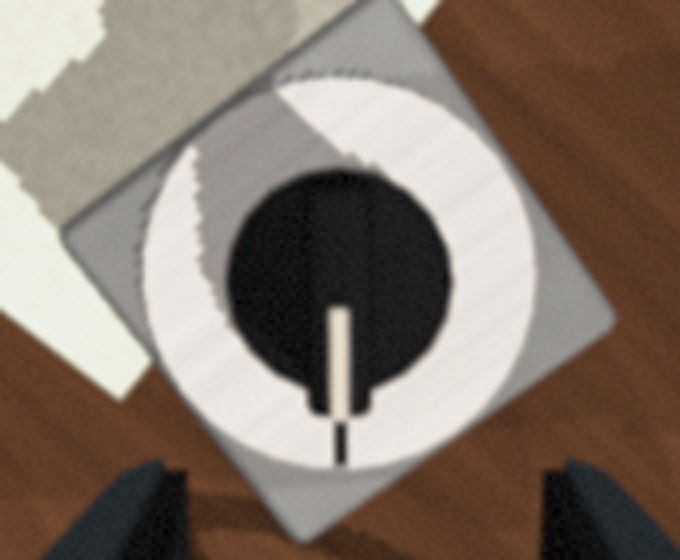

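Call:
step_arm(plan=[2.81, -2.71, -1.07, 0, 0, 0, 2.81, -2.71, -1.07, 0, 0, 0, 2.81, -2.71, -1.07, 0, 0, 0, 2.81, -2.71, -1.07, 0, 0, 0, 2.81, -2.71, -1.07, 0, 0, 0])

```text
time_s: 7.78
ee_pos: [430.6, -168.7, 258.8]
ee_rot: [-179.8, 0.0, 42.8]
force: [0.6, 0.1, 0.7]
gripper_width: 49.6
gripper_force: 0.0
```

Call:
step_arm(plan=[2.81, -2.71, -1.07, 0, 0, 0, 2.81, -2.71, -1.07, 0, 0, 0, 2.81, -2.71, -1.07, 0, 0, 0, 2.81, -2.71, -1.07, 0, 0, 0, 2.81, -2.71, -1.07, 0, 0, 0])

```text
time_s: 8.2
ee_pos: [441.6, 26.2, 312.5]
ee_rot: [-179.9, 0.1, 42.8]
force: [1.5, -0.2, -0.6]
gripper_width: 49.9
gripper_force: 0.0
```

Call:
step_arm(plan=[0, 0, 0, 0, 0, -0.1106, 0, 0, 0, 0, 0, -0.1106, 0, 0, 0, 0, 0, -0.1106, 0, 0, 0, 0, 0, -0.1106])

```text
time_s: 8.53
ee_pos: [441.9, 24.9, 311.8]
ee_rot: [-179.8, 0.0, 68.6]
force: [0.3, 0.6, -0.0]
gripper_width: 50.1
gripper_force: 0.0
```

Call:
step_arm(plan=[0, 0, 0, 0, 0, -0.1106, 0, 0, 0, 0, 0, -0.1106, 0, 0, 0, 0, 0, -0.1106, 0, 0, 0, 0, 0, -0.1106, 0, 0, 0, 0, 0, 0], hand=6)

```text
time_s: 8.95
ee_pos: [441.9, 24.4, 311.8]
ee_rot: [-179.8, -0.0, 93.6]
force: [0.3, -0.1, -0.7]
gripper_width: 59.8
gripper_force: 0.0
```

Run:
```python
from h import *
st()
f=viewer.grab_frame('wrist'); save(f,'d0.png',sc=1.5)
for n,z in dict(slot=20,bay=20,dog2_mid=54,arbor_seat=78,tray_in=4,crank_hub=12,crank_handle=35).items():
    print(n,[(np.round(r['location']).tolist(),round(r['score'],2),np.round(at(f,r['location'],z)[:2],1).tolist()) for r in viewer.pinpoint(n,f)[:5]])
```

```text
{'time_s': 8.95, 'qpos': [1.65, 3.6, 96.43, 0.02, 80.15, -1.99], 'ee_pos': [441.93, 24.36, 311.85], 'ee_rot': [-179.83, -0.03, 93.63], 'force': [0.25, -0.12, -0.7], 'gripper_width': 59.76, 'gripper_force': 0.0}
slot [([254.0, 165.0], 0.76, [445.3, 21.8])]
bay [([257.0, 46.0], 0.94, [439.7, 179.5]), ([257.0, 100.0], 0.37, [444.0, 111.0])]
dog2_mid [([349.0, 198.0], 0.96, [577.8, -10.9]), ([255.0, 100.0], 0.65, [441.0, 110.2]), ([250.0, 275.0], 0.37, [450.5, -135.1])]
arbor_seat [([249.0, 274.0], 0.69, [447.7, -119.9])]
tray_in [([398.0, 29.0], 0.73, [627.7, 215.7])]
crank_hub []
crank_handle []
```

View pics/d0.png

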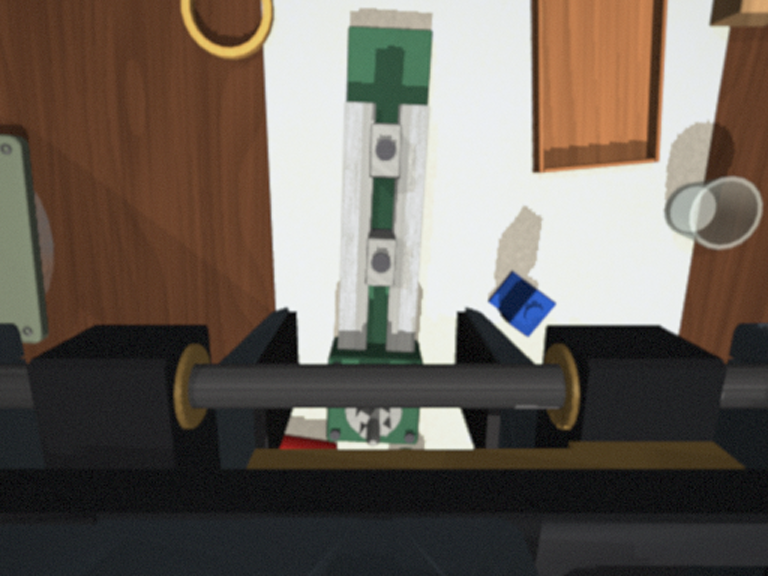

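Run:
```python
from h import *
f=viewer.grab_frame('wrist')
P=lambda c,r,z:np.round(at(f,(c/1.5,r/1.5),z)[:2],1)
print('screws',P(386,149,92),P(380.5,262,92))
print('lip L',P(357,103,39),P(338,347,39),'R',P(427,103,39),P(420,347,39))
print('base end',P(348,28,20),P(432,28,20))
print('tray in',P(537,171,22),P(661,157,22),P(532,0,22),P(666,0,22))
```

```text
screws [444.7 108.6] [446.   19.8]
lip L [418.2 147.4] [411.  -76.7] R [478.3 151.1] [490.7 -71.8]
base end [406.4 210.5] [479.2 214.8]
tray in [586.5 100.7] [698.3 119.9] [562.2 240.9] [676.2 247.8]
```

Run:
```python
from h import *
f=viewer.grab_frame('wrist'); im=f['img'].astype(int)
hsv=cv2.cvtColor(f['img'],cv2.COLOR_RGB2HSV)
g=(hsv[:,:,0]>55)&(hsv[:,:,0]<95)&(hsv[:,:,1]>90)
pts=[]
for r in list(range(122,153,4))+list(range(194,226,4)):
    xs=[x for x in range(235,275) if g[r,x]]
    if xs: a,b=at(f,(xs[0],r),39),at(f,(xs[-1]+1,r),39); pts.append(((a+b)/2)[:2]); print(r,xs[0],xs[-1],np.round(a[:2],1),np.round(b[:2],1))
for r in range(22,66,6):
    xs=[x for x in range(215,305) if g[r,x]]
    if xs: a,b=at(f,(xs[0],r),20),at(f,(xs[-1]+1,r),20); print('base',r,np.round(a[:2],1),np.round(b[:2],1),np.round((a+b)[:2]/2,1))
```

```text
122 249 259 [436.4  81.2] [451.1  82. ]
126 248 259 [435.3  75.8] [451.5  76.8]
130 248 259 [435.6  70.5] [451.8  71.5]
134 248 259 [435.9  65.2] [452.2  66.2]
138 248 259 [436.3  59.9] [452.5  60.9]
142 248 259 [436.6  54.5] [452.9  55.5]
146 248 259 [436.9  49.1] [453.3  50.1]
150 248 258 [437.2  43.7] [452.3  44.6]
194 246 256 [438.  -18.7] [453.6 -17.7]
198 246 256 [438.3 -24.5] [453.9 -23.6]
202 246 256 [438.7 -30.4] [454.3 -29.5]
206 246 256 [439.  -36.4] [454.7 -35.4]
210 246 255 [439.3 -42.3] [453.7 -41.5]
214 246 255 [439.7 -48.4] [454.1 -47.5]
218 245 255 [438.6 -54.5] [454.4 -53.5]
222 246 255 [440.4 -60.5] [454.8 -59.6]
base 22 [406.6 206.5] [475.7 210.7] [441.1 208.6]
base 28 [407.  199.4] [476.3 203.6] [441.6 201.5]
base 34 [407.3 192.2] [476.9 196.4] [442.1 194.3]
base 40 [406.3 184.9] [476.2 189.1] [441.3 187. ]
base 46 [406.6 177.5] [476.8 181.8] [441.7 179.7]
base 52 [407.  170.2] [476.1 174.3] [441.6 172.2]
base 58 [407.3 162.7] [476.8 166.9] [442.  164.8]
base 64 [407.7 155.2] [477.4 159.4] [442.5 157.3]
```

Call:
step_arm(plan=[1.68, 0.154, 3.2, 0, 0, 0, 1.68, 0.154, 3.2, 0, 0, 0, 1.68, 0.154, 3.2, 0, 0, 0, 1.68, 0.154, 3.2, 0, 0, 0, 1.68, 0.154, 3.2, 0, 0, 0.04])

```text
time_s: 9.87
ee_pos: [445.0, 108.9, 152.4]
ee_rot: [179.9, -0.0, 91.1]
force: [-0.3, -0.2, -0.4]
gripper_width: 60.2
gripper_force: 0.0
```

Call:
step_arm(plan=[0, 0, 0, 0, 0, 0, 0, 0, 0, 0, 0, 0, 0, 0, 0, 0, 0, 0])

```text
time_s: 10.12
ee_pos: [446.1, 108.1, 154.7]
ee_rot: [179.9, 0.0, 91.2]
force: [0.3, 0.9, 0.4]
gripper_width: 60.0
gripper_force: 0.0
```

Run:
```python
from h import *
st(); go(444.3,108.6,62,91.3)
f=viewer.grab_frame('wrist')
g=cv2.cvtColor(f['img'],cv2.COLOR_RGB2GRAY)
save(f,'d1.png')
print(proj(f,(444.3,108.6,92)))
```

```text
{'time_s': 10.12, 'qpos': [12.2, 11.59, 110.64, -0.03, 57.65, 10.99], 'ee_pos': [446.12, 108.06, 154.7], 'ee_rot': [179.87, 0.0, 91.23], 'force': [0.32, 0.85, 0.44], 'gripper_width': 60.04, 'gripper_force': 0.0}
shift [ 0.06 -0.2   9.27] rows 3 each [ 0.02 -0.07  3.09]
yaw now 91.23 wz -0.0012 rows 0.009906144016148696
tilt err (wx,wy) [0.0022 0.0001]
[np.float64(248.38070384388647), np.float64(208.5502808640245)]
```

View pics/d1.png

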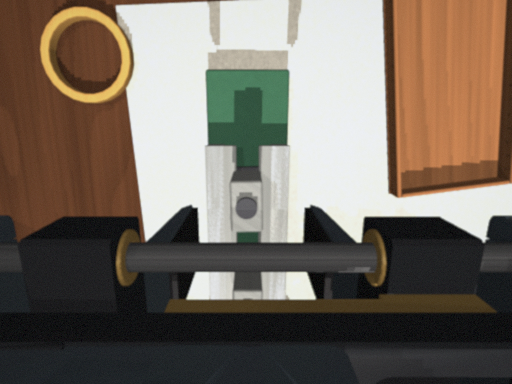

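Call:
step_arm(plan=[0.06, -0.32, 0, 0, 0, 0, 0, 0, 3.1, 0, 0, 0, 0, 0, 3.1, 0, 0, 0, 0, 0, 3.05, 0, 0, 0, 0, 0, 0, 0, 0, 0], hand=5)

```text
time_s: 10.58
ee_pos: [438.8, 107.6, 58.1]
ee_rot: [-179.6, 0.1, 91.1]
force: [-0.7, 0.4, -1.2]
gripper_width: 49.9
gripper_force: 0.0
```

Call:
step_arm(plan=[0, 0, 0, 0, 0, 0, 0, 0, 0, 0, 0, 0, 0, 0, 0, 0, 0, 0, 0, 0, 0, 0, 0, 0, 0, 0, 0, 0, 0, 0], hand=1.5, newtons=30)

```text
time_s: 11.0
ee_pos: [443.0, 109.0, 62.6]
ee_rot: [179.8, -0.0, 91.2]
force: [-0.6, -0.4, 7.5]
gripper_width: 23.7
gripper_force: 30.0
```

Call:
step_arm(plan=[0, 0, 0, 0, 0, 0, 0, 0, 0, 0, 0, 0])

```text
time_s: 11.17
ee_pos: [443.0, 109.0, 62.6]
ee_rot: [179.8, -0.0, 91.2]
force: [-1.5, -0.3, 7.6]
gripper_width: 23.7
gripper_force: 30.0
```

Call:
step_arm(plan=[1.46, 0, -0.05, 0, 0, 0, 1.46, 0, 0, 0, 0, 0, 1.46, 0, 0, 0, 0, 0, 1.46, 0, 0, 0, 0, 0, 1.46, 0, 0, 0, 0, 0])

```text
time_s: 11.58
ee_pos: [441.0, 182.1, 62.6]
ee_rot: [179.9, 0.0, 91.2]
force: [0.5, -2.1, 3.5]
gripper_width: 23.9
gripper_force: 30.0
```

Call:
step_arm(plan=[0, 0, 0, 0, 0, 0, 0, 0, 0, 0, 0, 0])

```text
time_s: 11.75
ee_pos: [441.6, 183.1, 62.7]
ee_rot: [179.8, -0.1, 91.2]
force: [-0.0, 3.1, 5.5]
gripper_width: 24.0
gripper_force: 30.0
```

Call:
step_arm(plan=[0, 0, -2, 0, 0, 0, 0, 0, -3, 0, 0, 0, 0, 0, -3, 0, 0, 0, 0, 0, 0, 0, 0, 0])

```text
time_s: 12.08
ee_pos: [443.4, 182.2, 146.4]
ee_rot: [179.4, -0.2, 91.2]
force: [1.2, 0.9, -0.7]
gripper_width: 23.7
gripper_force: 30.0
```

Run:
```python
from h import *
st()
t=viewer.grab_frame('top');s=viewer.grab_frame('side');w=viewer.grab_frame('wrist')
for f in(t,s,w): print('tray',[(np.round(r['location']).tolist(),round(r['score'],2),np.round(at(f,r['location'],4)[:2],1).tolist()) for r in viewer.pinpoint('tray_in',f)[:2]])
# tray rim by colour in top
hsv=cv2.cvtColor(t['img'],cv2.COLOR_RGB2HSV)
m=((hsv[:,:,0]<20)&(hsv[:,:,1]>90)&(hsv[:,:,2]>60)).astype(np.uint8); m[:,:150]=0;m[:130]=0;m[190:]=0;m[:,235:]=0
n,l,sx,c=cv2.connectedComponentsWithStats(m); i=np.argmax(sx[1:,4])+1
ys,xs=np.nonzero(l==i); h=cv2.minAreaRect(np.stack([xs,ys],1).astype(np.float32)); print(sx[i],h,at(t,h[0],18)); print([np.round(at(t,p,20)[:2],1) for p in cv2.boxPoints(h)])
```

```text
{'time_s': 12.08, 'qpos': [20.98, 13.61, 109.24, -0.03, 56.55, 19.82], 'ee_pos': [443.41, 182.17, 146.4], 'ee_rot': [179.43, -0.18, 91.17], 'force': [1.25, 0.93, -0.66], 'gripper_width': 23.72, 'gripper_force': 29.99}
tray [([192.0, 161.0], 0.65, [619.2, 212.0])]
tray [([260.0, 162.0], 0.7, [629.9, 210.3])]
tray [([446.0, 159.0], 0.98, [624.1, 211.1])]
[ 150  130   76   60 2936] ((187.5, 159.5), (59.0, 75.0), 90.0) [621.23736054 222.05466939  18.        ]
[array([711.3, 340.8]), array([714.7, 108. ]), array([531.7, 103.7]), array([527.9, 334.3])]
```

Call:
step_arm(plan=[1.4, 3.58, 0, 0, 0, 0, 1.4, 3.58, 0, 0, 0, 0, 1.4, 3.58, 0, 0, 0, 0, 1.4, 3.58, 0, 0, 0, 0, 1.4, 3.58, 0, 0, 0, 0])

```text
time_s: 12.8
ee_pos: [618.7, 255.7, 139.5]
ee_rot: [-179.8, 0.1, 91.2]
force: [0.7, 0.7, -0.5]
gripper_width: 23.6
gripper_force: 30.0
```

Call:
step_arm(plan=[0, 0, 0, 0, 0, 0, 0, 0, 0, 0, 0, 0, 0, 0, 3.5, 0, 0, 0, 0, 0, 3.5, 0, 0, 0, 0, 0, 2.0, 0, 0, 0])

```text
time_s: 13.22
ee_pos: [614.1, 253.9, 47.2]
ee_rot: [-179.6, 0.2, 91.2]
force: [-0.1, -0.7, -1.2]
gripper_width: 23.8
gripper_force: 30.0
```

Call:
step_arm(plan=[0, 0, 0, 0, 0, 0, 0, 0, 0, 0, 0, 0, 0, 0, 0, 0, 0, 0])

```text
time_s: 13.47
ee_pos: [617.3, 255.2, 52.0]
ee_rot: [-180.0, 0.0, 91.2]
force: [0.4, 0.4, -1.6]
gripper_width: 23.8
gripper_force: 30.0
```

Call:
step_arm(plan=[0, 0, 0.3, 0, 0, 0, 0, 0, 0.25, 0, 0, 0, 0, 0, 0, 0, 0, 0, 0, 0, 0, 0, 0, 0])

```text
time_s: 13.8
ee_pos: [617.7, 255.4, 46.2]
ee_rot: [180.0, 0.0, 91.2]
force: [-0.4, 0.0, -1.6]
gripper_width: 23.8
gripper_force: 30.0
```

Call:
step_arm(plan=[0, 0, 0, 0, 0, 0, 0, 0, 0, 0, 0, 0, 0, 0, 0, 0, 0, 0, 0, 0, 0, 0, 0, 0], hand=5)

```text
time_s: 14.13
ee_pos: [618.0, 255.5, 46.2]
ee_rot: [180.0, -0.0, 91.2]
force: [-0.1, -0.2, 0.2]
gripper_width: 47.4
gripper_force: 0.0
```

Call:
step_arm(plan=[0, 0, -2, 0, 0, 0, 0, 0, -4, 0, 0, 0, 0, 0, -4, 0, 0, 0, 0, 0, 0, 0, 0, 0])

```text
time_s: 14.47
ee_pos: [622.3, 257.3, 155.1]
ee_rot: [179.1, -0.3, 91.2]
force: [1.4, 0.3, 1.1]
gripper_width: 50.1
gripper_force: 0.0
```

Run:
```python
from h import *
st(); go(444.8,19.8,150,91.3)
f=viewer.grab_frame('wrist')
print([(np.round(r['location']).tolist(),round(r['score'],2),np.round(at(f,r['location'],38)[:2],1).tolist()) for r in viewer.pinpoint('dog0_mid',f)[:4]])
```

```text
{'time_s': 14.47, 'qpos': [21.48, 29.41, 82.52, 0.0, 67.13, 20.29], 'ee_pos': [622.31, 257.28, 155.13], 'ee_rot': [179.12, -0.33, 91.19], 'force': [1.37, 0.35, 1.07], 'gripper_width': 50.11, 'gripper_force': 0.0}
shift [-23.38 -18.24   0.1 ] rows 8 each [-2.92 -2.28  0.01]
yaw now 91.19 wz -0.0019 rows 0.015132249716450035
tilt err (wx,wy) [ 0.0154 -0.0057]
[]
```

Call:
step_arm(plan=[-2.92, -2.28, 0, 0, 0, 0, -2.92, -2.28, 0, 0, 0, 0, -2.92, -2.28, 0, 0, 0, 0, -2.92, -2.28, 0, 0, 0, 0])

```text
time_s: 14.9
ee_pos: [526.7, 135.5, 144.0]
ee_rot: [-179.8, 0.1, 91.2]
force: [1.5, -0.7, 1.1]
gripper_width: 49.7
gripper_force: 0.0
```

Call:
step_arm(plan=[-2.92, -2.28, 0, 0, 0, 0, -2.92, -2.28, 0, 0, 0, 0, -2.92, -2.28, 0, 0, 0, 0, -2.92, -2.28, 0, 0, 0, 0])

```text
time_s: 15.23
ee_pos: [437.9, 17.0, 144.5]
ee_rot: [-179.8, 0.0, 91.2]
force: [0.2, -1.2, 1.2]
gripper_width: 49.9
gripper_force: 0.0
```

Call:
step_arm(plan=[0, 0, 0, 0, 0, 0, 0, 0, 0, 0, 0, 0, 0, 0, 0, 0, 0, 0])

```text
time_s: 15.48
ee_pos: [440.4, 18.2, 145.4]
ee_rot: [-180.0, -0.0, 91.2]
force: [0.3, 0.0, 0.6]
gripper_width: 49.9
gripper_force: 0.0
```

Run:
```python
from h import *
st()
f=viewer.grab_frame('wrist'); c=proj(f,(444.8,19.8,92)); print(c)
c=[int(v) for v in c]
g=cv2.cvtColor(f['img'],cv2.COLOR_RGB2GRAY); p=g[c[1]-25:c[1]+25,c[0]-25:c[0]+25]
k=cv2.HoughCircles(cv2.resize(p,None,fx=4,fy=4,interpolation=cv2.INTER_CUBIC),cv2.HOUGH_GRADIENT,1,60,param1=80,param2=15,minRadius=24,maxRadius=60)
if k is not None:
  for q in k[0]: pp=(c[0]-25+q[0]/4,c[1]-25+q[1]/4); print(pp,q[2]/4,at(f,pp,92))
go(444.8,19.8,62,91.3)
```

```text
{'time_s': 15.48, 'qpos': [0.86, 10.68, 113.44, 0.02, 55.91, -0.3], 'ee_pos': [440.38, 18.23, 145.41], 'ee_rot': [-179.97, -0.02, 91.15], 'force': [0.28, 0.02, 0.58], 'gripper_width': 49.95, 'gripper_force': 0.0}
[np.float64(257.4191959987916), np.float64(211.1913692717236)]
(np.float32(257.875), np.float32(210.125)) 11.425 [445.09949384  20.58728295  92.        ]
shift [0.11 0.4  8.35] rows 3 each [0.04 0.13 2.78]
yaw now 91.21 wz -0.0016 rows 0.012931195940136144
tilt err (wx,wy) [-0.0002 -0.0002]
```

Call:
step_arm(plan=[0.16, 0.44, 0, 0, 0, 0, 0, 0, 2.8, 0, 0, 0, 0, 0, 2.8, 0, 0, 0, 0, 0, 2.7, 0, 0, 0, 0, 0, 0, 0, 0, 0])

```text
time_s: 15.95
ee_pos: [442.0, 20.7, 58.8]
ee_rot: [-179.5, -0.0, 91.3]
force: [-1.3, 0.5, -0.2]
gripper_width: 50.0
gripper_force: 0.0
```

Call:
step_arm(plan=[0, 0, 0, 0, 0, 0, 0, 0, 0, 0, 0, 0, 0, 0, 0, 0, 0, 0, 0, 0, 0, 0, 0, 0, 0, 0, 0, 0, 0, 0], hand=1.5, newtons=30)

```text
time_s: 16.37
ee_pos: [445.6, 19.9, 64.2]
ee_rot: [179.8, -0.0, 91.2]
force: [-0.0, 0.1, 3.6]
gripper_width: 24.0
gripper_force: 30.0
```

Call:
step_arm(plan=[0, 0, 0, 0, 0, 0, 0, 0, 0, 0, 0, 0])

```text
time_s: 16.53
ee_pos: [445.7, 19.9, 64.3]
ee_rot: [179.8, -0.0, 91.2]
force: [-0.1, 0.4, 7.0]
gripper_width: 23.8
gripper_force: 30.0
```

Call:
step_arm(plan=[1.63, 0, -0.05, 0, 0, 0, 1.63, 0, 0, 0, 0, 0, 1.63, 0, 0, 0, 0, 0, 1.63, 0, 0, 0, 0, 0, 1.63, 0, 0, 0, 0, 0])

```text
time_s: 16.95
ee_pos: [443.5, 101.5, 64.2]
ee_rot: [179.9, 0.0, 91.2]
force: [-0.2, -3.1, 2.1]
gripper_width: 23.7
gripper_force: 30.0
```

Call:
step_arm(plan=[1.63, 0, 0, 0, 0, 0, 1.63, 0, 0, 0, 0, 0, 1.63, 0, 0, 0, 0, 0, 1.63, 0, 0, 0, 0, 0, 1.63, 0, 0, 0, 0, 0])

```text
time_s: 17.37
ee_pos: [441.7, 183.1, 64.2]
ee_rot: [179.9, 0.0, 91.2]
force: [0.4, -2.5, 3.4]
gripper_width: 23.4
gripper_force: 30.0
```

Call:
step_arm(plan=[0, 0, 0, 0, 0, 0, 0, 0, 0, 0, 0, 0])

```text
time_s: 17.53
ee_pos: [442.2, 183.8, 64.3]
ee_rot: [179.8, -0.1, 91.2]
force: [0.5, 2.6, 4.5]
gripper_width: 23.8
gripper_force: 30.0
```

Call:
step_arm(plan=[0, 0, -2, 0, 0, 0, 0, 0, -3, 0, 0, 0, 0, 0, -3, 0, 0, 0, 0, 0, 0, 0, 0, 0])

```text
time_s: 17.87
ee_pos: [444.2, 182.8, 148.1]
ee_rot: [179.5, -0.2, 91.2]
force: [1.1, -0.2, -0.7]
gripper_width: 24.0
gripper_force: 30.0
```

Call:
step_arm(plan=[-0.37, 3.65, 0, 0, 0, 0, -0.37, 3.65, 0, 0, 0, 0, -0.37, 3.65, 0, 0, 0, 0, -0.37, 3.65, 0, 0, 0, 0, -0.37, 3.65, 0, 0, 0, 0])

```text
time_s: 18.28
ee_pos: [624.8, 166.1, 141.9]
ee_rot: [-179.8, 0.1, 91.1]
force: [0.5, 0.2, -2.5]
gripper_width: 24.1
gripper_force: 30.0
```

Call:
step_arm(plan=[0, 0, 0, 0, 0, 0, 0, 0, 0, 0, 0, 0, 0, 0, 3.5, 0, 0, 0, 0, 0, 3.5, 0, 0, 0, 0, 0, 1.8, 0, 0, 0])

```text
time_s: 18.7
ee_pos: [619.8, 166.5, 51.1]
ee_rot: [-179.5, 0.1, 91.2]
force: [-1.0, -0.3, -2.7]
gripper_width: 23.8
gripper_force: 30.0
```

Call:
step_arm(plan=[0, 0, 0, 0, 0, 0, 0, 0, 0, 0, 0, 0, 0, 0, 0, 0, 0, 0])

```text
time_s: 18.95
ee_pos: [624.2, 168.0, 56.7]
ee_rot: [179.9, -0.0, 91.2]
force: [1.0, -0.6, -1.5]
gripper_width: 23.8
gripper_force: 30.0
```

Need ~8 mm more.

Call:
step_arm(plan=[0, 0, 0.4, 0, 0, 0, 0, 0, 0.43, 0, 0, 0, 0, 0, 0, 0, 0, 0, 0, 0, 0, 0, 0, 0])

```text
time_s: 19.28
ee_pos: [625.0, 168.3, 48.1]
ee_rot: [179.9, -0.0, 91.2]
force: [1.0, 0.3, 1.6]
gripper_width: 24.0
gripper_force: 30.0
```

Call:
step_arm(plan=[0, 0, 0, 0, 0, 0, 0, 0, 0, 0, 0, 0, 0, 0, 0, 0, 0, 0, 0, 0, 0, 0, 0, 0], hand=5)

```text
time_s: 19.62
ee_pos: [623.9, 168.0, 47.0]
ee_rot: [-180.0, 0.0, 91.2]
force: [0.1, 0.7, 0.4]
gripper_width: 47.7
gripper_force: 0.0
```

Call:
step_arm(plan=[0, 0, -3, 0, 0, 0, 0, 0, -4, 0, 0, 0, 0, 0, -4, 0, 0, 0, 0, 0, -4, 0, 0, 0, 0, 0, -4, 0, 0, 0])

```text
time_s: 20.03
ee_pos: [623.6, 168.0, 239.0]
ee_rot: [-180.0, 0.0, 91.2]
force: [1.0, 1.0, -0.4]
gripper_width: 50.1
gripper_force: 0.0
```

Run:
```python
from h import *
st(); go(610,-150,260)
f=viewer.grab_frame('side'); save(f,'tray.png',(120,60,376,252),2.5)
```

```text
{'time_s': 20.03, 'qpos': [14.06, 24.48, 78.5, -0.01, 77.04, 12.87], 'ee_pos': [623.64, 167.97, 238.98], 'ee_rot': [-179.98, 0.01, 91.19], 'force': [1.02, 1.02, -0.37], 'gripper_width': 50.06, 'gripper_force': 0.0}
shift [-31.76  -2.03  -2.09] rows 8 each [-3.97 -0.25 -0.26]
tilt err (wx,wy) [-0.0004  0.0002]
```

View pics/tray.png

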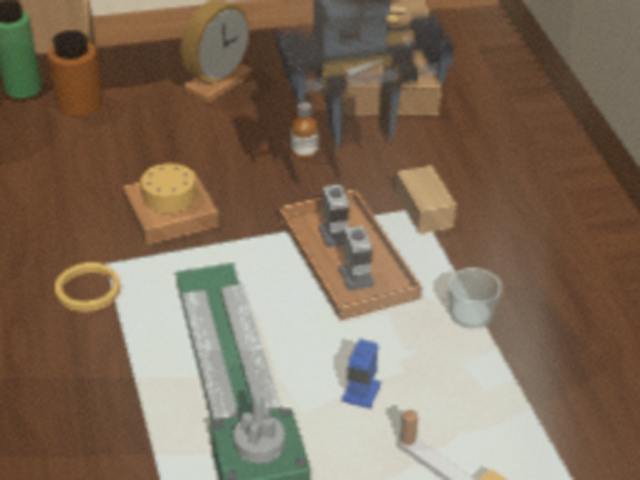

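Call:
step_arm(plan=[-3.83, -0.27, 0, 0, 0, 0, -3.83, -0.27, 0, 0, 0, 0, -3.83, -0.27, 0, 0, 0, 0, -3.83, -0.27, 0, 0, 0, 0, -3.83, -0.27, 0, 0, 0, 0], hand=8)

```text
time_s: 20.5
ee_pos: [614.1, -25.2, 236.9]
ee_rot: [-180.0, 0.0, 91.2]
force: [0.9, -0.1, -0.4]
gripper_width: 78.7
gripper_force: 0.0
```

Call:
step_arm(plan=[-3.83, -0.27, 0, 0, 0, 0, -3.83, -0.27, 0, 0, 0, 0, -3.83, -0.27, 0, 0, 0, 0, -3.83, -0.27, 0, 0, 0, 0, -3.83, -0.27, 0, 0, 0, 0])

```text
time_s: 20.92
ee_pos: [604.6, -217.2, 236.9]
ee_rot: [-180.0, -0.0, 91.2]
force: [0.3, 0.0, 0.2]
gripper_width: 80.2
gripper_force: 0.0
```

Call:
step_arm(plan=[0, 0, 0, 0, 0, 0, 0, 0, 0, 0, 0, 0, 0, 0, 0, 0, 0, 0])

```text
time_s: 21.17
ee_pos: [604.9, -215.0, 236.7]
ee_rot: [-180.0, -0.1, 91.2]
force: [0.2, 0.8, -0.9]
gripper_width: 79.7
gripper_force: 0.0
```

Run:
```python
from h import *
st()
f=viewer.grab_frame('wrist'); save(f,'c0.png',(0,0,512,230),1.56)
for n,z in dict(arbor_seat=78,crank_hub=12,crank_handle=35,collar_mid=13).items():
    print(n,[(np.round(r['location'],1).tolist(),round(r['score'],2),np.round(at(f,r['location'],z)[:2],1).tolist()) for r in viewer.pinpoint(n,f)[:3]])
```

```text
{'time_s': 21.17, 'qpos': [-20.61, 24.19, 79.29, 0.04, 76.57, -21.78], 'ee_pos': [604.89, -215.01, 236.74], 'ee_rot': [-179.96, -0.06, 91.16], 'force': [0.18, 0.82, -0.91], 'gripper_width': 79.75, 'gripper_force': 0.0}
arbor_seat [([87.5, 81.2], 0.88, [446.9, -119.9])]
crank_hub [([309.1, 169.7], 0.72, [676.3, -212.1])]
crank_handle [([257.1, 79.1], 0.69, [609.3, -110.3])]
collar_mid [([267.3, 256.2], 0.45, [628.6, -328.2])]
```

View pics/c0.png

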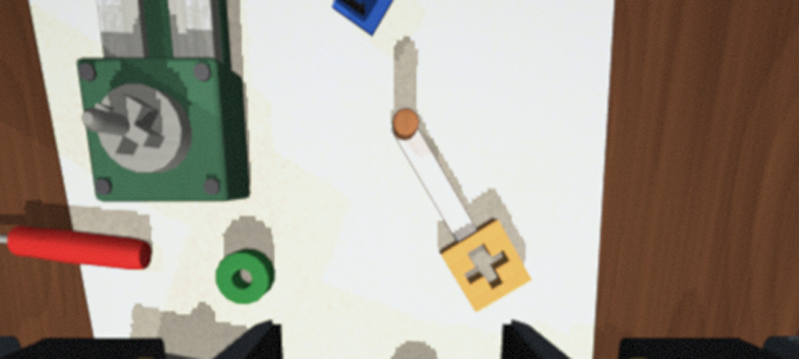

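Call:
step_arm(plan=[1.08, -3.9, 0.8, 0, 0, 0, 1.08, -3.9, 0.8, 0, 0, 0, 1.08, -3.9, 0.8, 0, 0, 0, 1.08, -3.9, 0.8, 0, 0, 0, 0, 0, 2, 0, 0, 0])

```text
time_s: 21.83
ee_pos: [442.1, -172.7, 186.5]
ee_rot: [-179.9, -0.0, 91.3]
force: [0.2, 1.1, -0.2]
gripper_width: 80.1
gripper_force: 0.0
```

Call:
step_arm(plan=[0, 0, 0, 0, 0, 0, 0, 0, 0, 0, 0, 0, 0, 0, 0, 0, 0, 0])

```text
time_s: 22.08
ee_pos: [450.0, -175.7, 186.2]
ee_rot: [179.9, 0.1, 91.2]
force: [0.5, 0.2, 0.4]
gripper_width: 79.8
gripper_force: 0.0
```

Run:
```python
from h import *
st()
f=viewer.grab_frame('wrist'); c=[int(v) for v in proj(f,(448,-122,90))]; print(c)
b=(c[0]-65,max(0,c[1]-50),c[0]+65,c[1]+50); print(b); save(f,'a0.png',b,6)
print([(np.round(r['location'],1).tolist(),round(r['score'],2),np.round(at(f,r['location'],78)[:2],1).tolist()) for r in viewer.pinpoint('arbor_seat',f)[:3]])
```

```text
{'time_s': 22.08, 'qpos': [-22.69, 11.89, 105.08, 0.0, 62.88, -23.93], 'ee_pos': [450.01, -175.69, 186.18], 'ee_rot': [179.87, 0.06, 91.24], 'force': [0.5, 0.25, 0.41], 'gripper_width': 79.76, 'gripper_force': 0.0}
[249, 131]
(184, 81, 314, 181)
[([249.3, 130.0], 0.82, [447.7, -121.1]), ([418.5, 117.7], 0.52, [586.6, -108.1])]
```

View pics/a0.png

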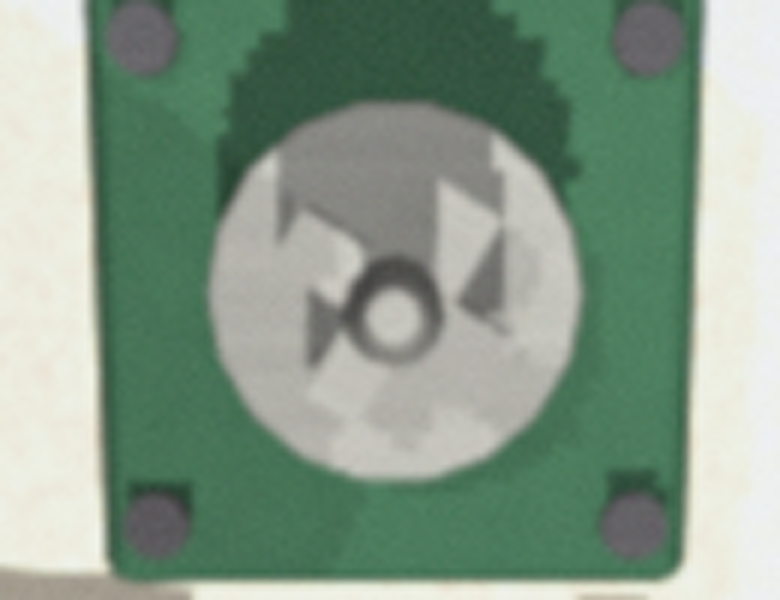

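```bash
cat > arb.py <<'E'
from h import *
from scipy.ndimage import map_coordinates, gaussian_filter
def fit(f,ax,plot=None):
    g=gaussian_filter(cv2.cvtColor(f['img'],cv2.COLOR_RGB2GRAY).astype(float),.7)
    gx=cv2.Sobel(g,cv2.CV_64F,1,0,ksize=3);gy=cv2.Sobel(g,cv2.CV_64F,0,1,ksize=3)
    def segs(th):
        out=[]
        for k in range(4):
            a=th+k*np.pi/2; w=6.5 if k==0 else 4
            u=np.array([np.cos(a),np.sin(a)]);v=np.array([-u[1],u[0]])
            c=[8*u+w*v,16*u+w*v,16*u-w*v,8*u-w*v]
            out+=[(c[0],c[1]),(c[1],c[2]),(c[2],c[3])]
        return out
    def score(th,o):
        s=0
        for a,b in segs(th):
            P=np.array([proj(f,[*(ax+o+a+(b-a)*t),99]) for t in np.linspace(.05,.95,8)])
            t=P[-1]-P[0]; n=np.array([-t[1],t[0]])/np.linalg.norm(t)
            e=map_coordinates(gx,[P[:,1],P[:,0]],order=1)*n[0]+map_coordinates(gy,[P[:,1],P[:,0]],order=1)*n[1]
            s+=np.sqrt(np.abs(e)).mean()*(1 if True else 0)
        return s
    res=[]
    for d in range(0,360,2):
        res.append(max((score(np.radians(d),np.array([i,j])),d,i,j) for i in(-2,0,2) for j in(-2,0,2)))
    res.sort(reverse=True); print([(round(r[0],1),*r[1:]) for r in res[:14]])
    return res,segs
E
cat > arbrun.py <<'E'
from arb import *
import sys
ax=np.array([448.,-121.5]); f=viewer.grab_frame('wrist'); r,segs=fit(f,ax)
np.save(sys.argv[1]+'.npy',dict(f),allow_pickle=True)
E
python3 arbrun.py fa
```

```text
[(np.float64(86.7), 326, 0, 0), (np.float64(85.0), 242, 2, 0), (np.float64(84.4), 324, 0, 0), (np.float64(84.0), 328, 0, 0), (np.float64(82.4), 240, 2, 0), (np.float64(81.0), 244, 2, 0), (np.float64(80.7), 58, 0, 0), (np.float64(79.5), 60, 0, 0), (np.float64(79.1), 322, 0, 0), (np.float64(78.0), 56, 0, 0), (np.float64(77.1), 236, 0, 0), (np.float64(76.5), 234, 0, 0), (np.float64(76.3), 330, 0, 0), (np.float64(75.9), 62, 0, 0)]
```

Call:
step_arm(plan=[-0.5, 0, 2.2, 0, 0, 0, 0, 0, 2.2, 0, 0, 0, 0, 0, 0, 0, 0, 0, 0, 0, 0, 0, 0, 0])

```text
time_s: 22.57
ee_pos: [448.4, -180.4, 140.8]
ee_rot: [-179.9, -0.0, 91.2]
force: [0.1, -0.7, 0.4]
gripper_width: 79.9
gripper_force: 0.0
```

```bash
python3 arbrun.py fb
python3 - <<'E'
from h import *
ims=[]
for n in('fa','fb'):
    f=np.load(n+'.npy',allow_pickle=True).item()
    print(f['position'])
    c=[int(round(v)) for v in proj(f,(448,-121.5,99))]; r=32
    g=cv2.cvtColor(f['img'],cv2.COLOR_RGB2GRAY)[c[1]-r:c[1]+r,c[0]-r:c[0]+r]
    g=cv2.resize(g,(396,396),interpolation=cv2.INTER_CUBIC); g=cv2.createCLAHE(4,(3,3)).apply(g); ims.append(g)
cv2.imwrite('pics/ab.png',np.hstack(ims))
E
```

```text
[(np.float64(70.4), 240, 2, 0), (np.float64(70.3), 242, 2, 0), (np.float64(69.7), 326, 0, 0), (np.float64(68.3), 324, 0, 0), (np.float64(67.3), 60, 0, 0), (np.float64(66.6), 236, 0, 0), (np.float64(66.2), 58, 0, 0), (np.float64(65.0), 238, 0, 0), (np.float64(64.3), 244, 2, 0), (np.float64(64.3), 62, 0, 0), (np.float64(64.3), 328, 0, 0), (np.float64(64.3), 234, 0, 0), (np.float64(64.1), 56, 0, 0), (np.float64(63.6), 322, 0, 0)]
[ 448.19988945 -108.43954568  342.6580424 ]
[ 447.22471446 -113.25175306  297.51812321]
```

View pics/ab.png

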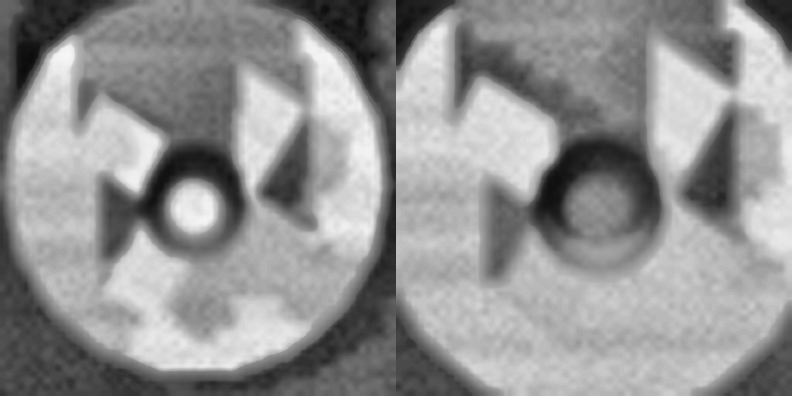

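```bash
cat > arb2.py <<'E'
from h import *
from scipy.ndimage import map_coordinates, gaussian_filter
def fine(f):
    g=gaussian_filter(cv2.cvtColor(f['img'],cv2.COLOR_RGB2GRAY).astype(float),.6)
    gx=cv2.Sobel(g,cv2.CV_64F,1,0,ksize=3);gy=cv2.Sobel(g,cv2.CV_64F,0,1,ksize=3)
    def sc(k0,d,i,j):
        ax=np.array([448+i,-121.5+j]); s=0
        for k in range(4):
            a=np.radians(d+k*90); w=6.5 if k==k0 else 4
            u=np.array([np.cos(a),np.sin(a)]);v=np.array([-u[1],u[0]])
            S=[(8*u-w*v,16*u-w*v)] if k==0 else [(8*u+w*v,16*u+w*v),(8*u-w*v,16*u-w*v)] if k==1 else [(8*u-w*v,14*u-w*v)] if k==2 else []
            if k==0: S.append((16*u-w*v,16*u))
            for p,q in S:
                P=np.array([proj(f,[*(ax+p+(q-p)*t),99]) for t in np.linspace(.1,.9,7)])
                t=P[-1]-P[0]; n=np.array([-t[1],t[0]])/np.linalg.norm(t)
                s+=abs((map_coordinates(gx,[P[:,1],P[:,0]],order=1)*n[0]+map_coordinates(gy,[P[:,1],P[:,0]],order=1)*n[1]).mean())
        return s
    for k0 in(0,1,2):
        L=sorted(((sc(k0,d,i,j),d,i,j) for d in range(48,72,2) for i in np.arange(-2,3.1,1) for j in np.arange(-2,2.1,1)),reverse=True)
        b=L[0]; L=sorted(((sc(k0,d,i,j),d,i,j) for d in np.arange(b[1]-2,b[1]+2.1,1) for i in b[2]+np.array([-.5,0,.5]) for j in b[3]+np.array([-.5,0,.5])),reverse=True)
        print(k0,[tuple(round(float(x),1) for x in r) for r in L[:3]])
fa=np.load('fa.npy',allow_pickle=True).item(); fine(fa)
fc=viewer.grab_frame('wrist'); st(); fine(fc)
E
python3 arb2.py
```

```text
0 [(714.4, 60.0, -0.5, 0.5), (705.7, 60.0, -0.5, 1.0), (701.2, 61.0, -0.5, 1.0)]
1 [(487.1, 54.0, 0.5, 0.5), (485.6, 53.0, 0.5, 0.5), (480.1, 53.0, 1.0, 0.5)]
2 [(786.6, 60.0, 1.5, -0.5), (769.1, 61.0, 1.5, -0.5), (753.0, 61.0, 2.0, -0.5)]
{'time_s': 22.67, 'qpos': [-23.28, 14.53, 108.65, -0.0, 56.71, -24.47], 'ee_pos': [449.48, -180.84, 142.24], 'ee_rot': [179.89, 0.05, 91.2], 'force': [0.25, -0.03, 0.45], 'gripper_width': 80.02, 'gripper_force': 0.0}
0 [(614.4, 60.0, -0.5, 1.0), (613.6, 59.0, -0.5, 0.5), (610.7, 60.0, 0.0, 0.5)]
1 [(427.8, 70.0, 3.5, -1.5), (424.4, 69.0, 3.0, -1.5), (424.3, 68.0, 3.0, -1.5)]
2 [(650.6, 60.0, 2.0, -0.5), (644.7, 60.0, 1.5, -0.5), (641.1, 61.0, 2.0, -0.5)]
```

```bash
cat > disc.py <<'E'
from h import *
fs=[np.load('fa.npy',allow_pickle=True).item(),viewer.grab_frame('wrist')]
for f in fs:
    hsv=cv2.cvtColor(f['img'],cv2.COLOR_RGB2HSV); m=(hsv[:,:,1]<75).astype(np.uint8)
    m2=np.zeros_like(m); c=[int(v) for v in proj(f,(448,-121.5,78))]; r=int(40*313/(f['position'][2]-78))
    cv2.circle(m2,c,r,1,-1); m&=m2; n,l,s,cc=cv2.connectedComponentsWithStats(m); i=l[c[1]+12,c[0]-12]
    k=cv2.findContours((l==i).astype(np.uint8),cv2.RETR_EXTERNAL,cv2.CHAIN_APPROX_NONE)[0][0][:,0]
    W=np.array([at(f,p,78)[:2] for p in k]); 
    from scipy.optimize import least_squares
    o=least_squares(lambda x:np.hypot(*(W-x[:2]).T)-x[2],[448,-121.5,26],loss='soft_l1'); print(o.x,s[i])
    # pin tip circle at z=130 : bright small blob
    print('pin top pix',proj(f,(447.5,-121,130)),proj(f,(449.7,-122,130)))
    g=cv2.cvtColor(f['img'],cv2.COLOR_RGB2GRAY); q=[int(v) for v in proj(f,(448.5,-121.5,125))]
    p=cv2.resize(g[q[1]-15:q[1]+15,q[0]-15:q[0]+15],None,fx=8,fy=8,interpolation=cv2.INTER_CUBIC)
    hc=cv2.HoughCircles(p,cv2.HOUGH_GRADIENT,1,100,param1=80,param2=10,minRadius=30,maxRadius=100)
    if hc is not None: print('pin',[(q[0]-15+h[0]/8,q[1]-15+h[1]/8,h[2]/8) for h in hc[0]])
E
python3 disc.py
```

```text
[ 447.58484748 -120.8703017    26.07925328] [ 218   97   64   65 3262]
pin top pix [np.float64(248.77275395562154), np.float64(133.46655551992023)] [np.float64(252.0316954116244), np.float64(135.05525079038017)]
pin [(np.float32(247.5625), np.float32(130.9375), np.float32(6.2))]
[ 447.61692354 -120.76960009   25.92026242] [ 212   86   77   78 4653]
pin top pix [np.float64(249.6608250370673), np.float64(128.9198226990369)] [np.float64(253.7773106575899), np.float64(130.9318387788962)]
pin [(np.float32(248.3125), np.float32(126.4375), np.float32(7.2875))]
```

Call:
step_arm(plan=[-1.06, 3.57, -0.69, 0, 0, 0, -1.06, 3.57, -0.69, 0, 0, 0, -1.06, 3.57, -0.69, 0, 0, 0, -1.06, 3.57, -0.69, 0, 0, 0])

```text
time_s: 23.05
ee_pos: [594.1, -220.4, 170.9]
ee_rot: [179.8, 0.1, 91.2]
force: [0.6, 0.1, -0.7]
gripper_width: 80.1
gripper_force: 0.0
```

Call:
step_arm(plan=[-1.06, 3.57, -0.69, 0, 0, 0, -1.06, 3.57, -0.69, 0, 0, 0, -1.06, 3.57, -0.69, 0, 0, 0])

```text
time_s: 23.3
ee_pos: [701.8, -249.8, 191.5]
ee_rot: [179.9, 0.1, 91.2]
force: [0.1, -0.4, 1.0]
gripper_width: 80.0
gripper_force: 0.0
```

Call:
step_arm(plan=[0, 0, 0, 0, 0, -0.112, 0, 0, 0, 0, 0, -0.112, 0, 0, 0, 0, 0, -0.112, 0, 0, 0, 0, 0, -0.112, 0, 0, 0, 0, 0, -0.112])

```text
time_s: 23.72
ee_pos: [700.3, -249.5, 190.8]
ee_rot: [179.9, 0.1, 123.6]
force: [-0.6, -0.4, -0.6]
gripper_width: 79.7
gripper_force: 0.0
```

Call:
step_arm(plan=[0, 0, 0, 0, 0, 0, 0, 0, 0, 0, 0, 0, 0, 0, 0, 0, 0, 0])

```text
time_s: 23.97
ee_pos: [700.0, -249.4, 190.3]
ee_rot: [180.0, 0.1, 123.1]
force: [-0.2, 0.1, 0.8]
gripper_width: 80.0
gripper_force: 0.0
```

```bash
cat > hub.py <<'E'
from h import *
def hub(f,z=24,pr=1):
    hsv=cv2.cvtColor(f['img'],cv2.COLOR_RGB2HSV)
    m=((hsv[:,:,0]>13)&(hsv[:,:,0]<28)&(hsv[:,:,1]>110)&(hsv[:,:,2]>140)).astype(np.uint8); m[235:]=0
    n,l,s,c=cv2.connectedComponentsWithStats(m); i=np.argmax(s[1:,4])+1
    ys,xs=np.nonzero(l==i); W=np.array([at(f,(x,y),z)[:2] for x,y in zip(xs,ys)],np.float32)
    r=cv2.minAreaRect(W); print('hub',s[i],r,c[i]); return r
if __name__=='__main__':
    st(); f=viewer.grab_frame('wrist'); hub(f)
    for n,z in dict(crank_hub=12,crank_handle=35).items():
        print(n,[(np.round(r['location'],1).tolist(),round(r['score'],2),np.round(at(f,r['location'],z)[:2],1).tolist()) for r in viewer.pinpoint(n,f)[:2]])
    np.save('fh.npy',dict(f),allow_pickle=True)
E
python3 hub.py
```

```text
{'time_s': 23.97, 'qpos': [-20.5, 35.1, 67.07, -0.0, 77.76, -53.65], 'ee_pos': [699.98, -249.45, 190.25], 'ee_rot': [179.96, 0.06, 123.15], 'force': [-0.25, 0.14, 0.75], 'gripper_width': 79.96, 'gripper_force': 0.0}
hub [ 229  111   48   53 1911] ((677.1229858398438, -211.2556610107422), (48.595367431640625, 52.236026763916016), 33.1435661315918) [252.59183673 137.27420199]
crank_hub [([254.0, 134.4], 0.94, [677.2, -208.4]), ([252.3, 133.8], 0.63, [675.4, -208.8])]
crank_handle [([252.5, 1.9], 0.69, [611.3, -110.7])]
```

Call:
step_arm(plan=[2.2, 0.08, 0, 0, 0, 0, 2.2, 0.08, 1, 0, 0, 0, 0, 0, 3.5, 0, 0, 0, 0, 0, 3.5, 0, 0, 0, 0, 0, 3.5, 0, 0, 0])

```text
time_s: 24.53
ee_pos: [677.2, -211.5, 74.4]
ee_rot: [179.9, 0.1, 123.3]
force: [1.0, 0.5, -0.6]
gripper_width: 79.7
gripper_force: 0.0
```

Call:
step_arm(plan=[0, 0, 0, 0, 0, 0, 0, 0, 0, 0, 0, 0, 0, 0, 0, 0, 0, 0])

```text
time_s: 24.78
ee_pos: [678.4, -212.3, 76.5]
ee_rot: [179.9, 0.2, 123.3]
force: [0.0, -0.2, 0.9]
gripper_width: 79.9
gripper_force: 0.0
```

Run:
```python
from h import *
st(); go(677.1,-211.3,17.5,123.1)
```

```text
{'time_s': 24.78, 'qpos': [-18.3, 36.59, 81.28, -0.0, 61.93, -51.56], 'ee_pos': [678.37, -212.31, 76.54], 'ee_rot': [179.88, 0.16, 123.25], 'force': [0.01, -0.23, 0.91], 'gripper_width': 79.94, 'gripper_force': 0.0}
shift [ 0.17 -0.06  5.9 ] rows 2 each [ 0.09 -0.03  2.95]
yaw now 123.25 wz 0.0027 rows 0.021624881376734576
tilt err (wx,wy) [0.0021 0.0027]
```

Call:
step_arm(plan=[0.15, -0.05, 3, 0, 0, 0, 0, 0, 2.5, 0, 0, 0, 0, 0, 0.3, 0, 0, 0, 0, 0, 0, 0, 0, 0, 0, 0, 0, 0, 0, 0])

```text
time_s: 25.2
ee_pos: [677.5, -211.5, 19.2]
ee_rot: [179.8, 0.2, 123.3]
force: [0.3, 0.5, -0.1]
gripper_width: 80.0
gripper_force: 0.0
```

Call:
step_arm(plan=[0, 0, 0, 0, 0, 0, 0, 0, 0, 0, 0, 0])

```text
time_s: 25.37
ee_pos: [677.1, -211.3, 18.9]
ee_rot: [179.9, 0.2, 123.3]
force: [1.1, -0.8, -0.1]
gripper_width: 80.2
gripper_force: 0.0
```

Perfect. Grip and lift slightly.

Call:
step_arm(plan=[0, 0, 0, 0, 0, 0, 0, 0, 0, 0, 0, 0, 0, 0, 0, 0, 0, 0, 0, 0, 0, 0, 0, 0, 0, 0, 0, 0, 0, 0], hand=4, newtons=50)

```text
time_s: 25.78
ee_pos: [675.9, -210.7, 16.5]
ee_rot: [180.0, 0.0, 123.3]
force: [0.1, 0.5, 1.5]
gripper_width: 50.0
gripper_force: 45.6
```

Call:
step_arm(plan=[0, 0, 0, 0, 0, 0, 0, 0, 0, 0, 0, 0, 0, 0, 0, 0, 0, 0])

```text
time_s: 26.03
ee_pos: [675.9, -210.7, 16.5]
ee_rot: [180.0, 0.0, 123.3]
force: [-0.5, 0.2, 0.4]
gripper_width: 49.6
gripper_force: 50.0
```

Call:
step_arm(plan=[0, 0, -2, 0, 0, 0, 0, 0, -3.5, 0, 0, 0, 0, 0, -3.5, 0, 0, 0, 0, 0, -3.5, 0, 0, 0, 0, 0, -2.5, 0, 0, 0])

```text
time_s: 26.45
ee_pos: [675.8, -211.0, 168.6]
ee_rot: [180.0, 0.1, 123.3]
force: [0.4, -1.5, -4.2]
gripper_width: 50.0
gripper_force: 50.0
```

Call:
step_arm(plan=[0, 0, 0, 0, 0, 0, 0, 0, 0, 0, 0, 0, 0, 0, 0, 0, 0, 0])

```text
time_s: 26.7
ee_pos: [674.0, -210.3, 163.2]
ee_rot: [-179.8, -0.2, 123.3]
force: [0.2, 0.5, -5.2]
gripper_width: 49.6
gripper_force: 50.0
```

Run:
```python
from h import *
st(); go(447.6,-120.8,165,60)
f=viewer.grab_frame('wrist'); np.save('fg.npy',dict(f),allow_pickle=True); save(f,'g0.png')
```

```text
{'time_s': 26.7, 'qpos': [-18.26, 32.65, 75.47, -0.01, 72.19, -51.53], 'ee_pos': [674.01, -210.32, 163.21], 'ee_rot': [-179.79, -0.25, 123.28], 'force': [0.19, 0.5, -5.2], 'gripper_width': 49.61, 'gripper_force': 50.0}
shift [ 19.91 -14.02  -0.04] rows 6 each [ 3.32 -2.34 -0.01]
yaw now 123.28 wz 1.1044 rows 8.835125740977924
tilt err (wx,wy) [-0.0037 -0.0043]
```

View pics/g0.png

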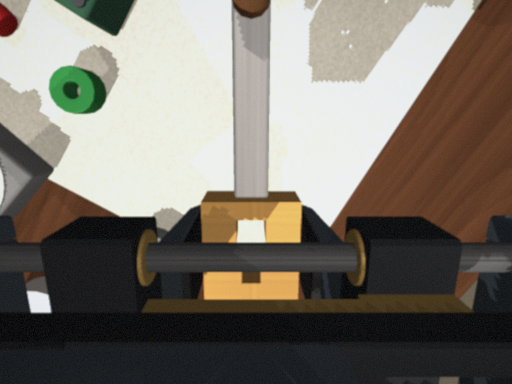

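Run:
```python
from h import *
f=np.load('fg.npy',allow_pickle=True).item()
im=f['img'].astype(int)
for c in (215,222,282,290): print(c,[(r,im[r,c].sum()) for r in range(184,212,1)])
for r in (215,225): print(r,[(c,im[r,c].sum()) for c in list(range(194,210))+list(range(294,308))])
for r in (230,): print(r,[(c,im[r,c].sum()) for c in range(228,276)])
Ct=np.array([[0,-.97085,-.23967],[1,0,0],[0,-.23967,.97085]]); o=np.array([67,-.37,-156.7])
for hx in(0,-1,-2):
  for P in((hx+27,0,-7.5),(hx+27,0,16.5),(hx+17.5,0,-7.5),(hx,25,-7.5),(hx,-25,-7.5)):
    q=Ct.T@(np.array(P)-o); print(hx,P,np.round([250.74+313.5*q[0]/q[2],191.8+313.5*q[1]/q[2]],1))
```

```text
215 [(184, np.int64(713)), (185, np.int64(716)), (186, np.int64(711)), (187, np.int64(713)), (188, np.int64(716)), (189, np.int64(703)), (190, np.int64(587)), (191, np.int64(363)), (192, np.int64(217)), (193, np.int64(185)), (194, np.int64(189)), (195, np.int64(187)), (196, np.int64(187)), (197, np.int64(185)), (198, np.int64(186)), (199, np.int64(185)), (200, np.int64(181)), (201, np.int64(218)), (202, np.int64(303)), (203, np.int64(355)), (204, np.int64(363)), (205, np.int64(370)), (206, np.int64(346)), (207, np.int64(328)), (208, np.int64(309)), (209, np.int64(310)), (210, np.int64(310)), (211, np.int64(311))]
222 [(184, np.int64(715)), (185, np.int64(710)), (186, np.int64(710)), (187, np.int64(713)), (188, np.int64(719)), (189, np.int64(713)), (190, np.int64(600)), (191, np.int64(376)), (192, np.int64(216)), (193, np.int64(177)), (194, np.int64(179)), (195, np.int64(189)), (196, np.int64(187)), (197, np.int64(188)), (198, np.int64(186)), (199, np.int64(179)), (200, np.int64(176)), (201, np.int64(226)), (202, np.int64(316)), (203, np.int64(353)), (204, np.int64(362)), (205, np.int
[... 3526 characters left out ...]
(383)), (266, np.int64(477)), (267, np.int64(525)), (268, np.int64(530)), (269, np.int64(528)), (270, np.int64(533)), (271, np.int64(528)), (272, np.int64(526)), (273, np.int64(531)), (274, np.int64(529)), (275, np.int64(531))]
0 (27, 0, -7.5) [251.5 198. ]
0 (27, 0, 16.5) [251.4 187.1]
0 (17.5, 0, -7.5) [251.5 216.4]
0 (0, 25, -7.5) [300.2 248.9]
0 (0, -25, -7.5) [202.8 248.9]
-1 (26, 0, -7.5) [251.5 200. ]
-1 (26, 0, 16.5) [251.4 188.8]
-1 (16.5, 0, -7.5) [251.5 218.3]
-1 (-1, 25, -7.5) [300.1 250.7]
-1 (-1, -25, -7.5) [202.8 250.7]
-2 (25, 0, -7.5) [251.5 202. ]
-2 (25, 0, 16.5) [251.4 190.5]
-2 (15.5, 0, -7.5) [251.5 220.2]
-2 (-2, 25, -7.5) [300.  252.5]
-2 (-2, -25, -7.5) [202.9 252.5]
```

Call:
step_arm(plan=[0, 0, -2, 0, 0, 0.1227, 0, 0, 0, 0, 0, 0.1227, 0, 0, 0, 0, 0, 0.1227, 0, 0, 0, 0, 0, 0.1227, 0, 0, 0, 0, 0, 0.1227])

```text
time_s: 27.17
ee_pos: [674.4, -210.4, 182.9]
ee_rot: [-179.7, -0.1, 87.8]
force: [-0.2, -0.1, -3.5]
gripper_width: 49.6
gripper_force: 50.0
```

Call:
step_arm(plan=[0, 0, 0, 0, 0, 0.1227, 0, 0, 0, 0, 0, 0.1227, 0, 0, 0, 0, 0, 0.1227, 0, 0, 0, 0, 0, 0.1227])

```text
time_s: 27.5
ee_pos: [674.4, -210.4, 182.7]
ee_rot: [-179.7, 0.1, 59.7]
force: [-0.9, 0.1, -5.3]
gripper_width: 49.7
gripper_force: 50.0
```

Call:
step_arm(plan=[-0.48, -3.44, 0, 0, 0, 0, -0.48, -3.44, 0, 0, 0, 0, -0.48, -3.44, 0, 0, 0, 0, -0.48, -3.44, 0, 0, 0, 0, -0.48, -3.44, 0, 0, 0, 0])

```text
time_s: 27.92
ee_pos: [511.6, -144.6, 183.5]
ee_rot: [-179.7, 0.1, 60.0]
force: [-0.0, 0.0, -4.5]
gripper_width: 49.8
gripper_force: 50.0
```

Call:
step_arm(plan=[-0.48, -2, 0, 0, 0, 0, -0.48, -2, 0, 0, 0, 0, 0, -1.5, 0, 0, 0, 0, 0, -1.38, 0, 0, 0, 0])

```text
time_s: 28.25
ee_pos: [447.5, -118.7, 184.2]
ee_rot: [-179.7, 0.1, 60.0]
force: [0.2, 0.2, -4.8]
gripper_width: 49.5
gripper_force: 50.0
```

Call:
step_arm(plan=[0, 0, 0, 0, 0, 0, 0, 0, 0, 0, 0, 0, 0, 0, 0, 0, 0, 0, 0, 0, 0, 0, 0, 0])

```text
time_s: 28.58
ee_pos: [451.0, -119.9, 185.8]
ee_rot: [-180.0, 0.0, 60.0]
force: [-0.5, 0.3, -4.2]
gripper_width: 49.8
gripper_force: 50.0
```

Run:
```python
from h import *
st(); go(448.6,-119,155,60)
```

```text
{'time_s': 28.58, 'qpos': [-16.29, 10.54, 106.92, -0.01, 62.57, 13.72], 'ee_pos': [451.0, -119.87, 185.81], 'ee_rot': [-179.97, 0.02, 60.0], 'force': [-0.47, 0.32, -4.23], 'gripper_width': 49.79, 'gripper_force': 50.0}
shift [-0.04 -0.25  3.08] rows 1 each [-0.04 -0.25  3.08]
yaw now 60.0 wz -0.0 rows 0.00021375065136228674
tilt err (wx,wy) [-0.0004  0.0003]
```

Call:
step_arm(plan=[-0.04, -0.25, 0, 0, 0, 0, 0, 0, 1.5, 0, 0, 0, 0, 0, 1.7, 0, 0, 0, 0, 0, 0, 0, 0, 0, 0, 0, 0, 0, 0, 0])

```text
time_s: 29.0
ee_pos: [447.6, -118.6, 153.8]
ee_rot: [-179.9, 0.0, 60.0]
force: [0.4, -0.0, -4.7]
gripper_width: 49.7
gripper_force: 50.0
```

Call:
step_arm(plan=[0, 0, 0, 0, 0, 0, 0, 0, 0, 0, 0, 0, 0, 0, 0, 0, 0, 0])

```text
time_s: 29.25
ee_pos: [448.7, -118.8, 155.3]
ee_rot: [179.9, -0.0, 60.0]
force: [-0.1, -0.4, -4.9]
gripper_width: 49.7
gripper_force: 50.0
```

Run:
```python
from h import *
st(); go(448.6,-119,120,60)
```

```text
{'time_s': 29.25, 'qpos': [-16.25, 11.99, 109.98, -0.0, 57.91, 13.75], 'ee_pos': [448.67, -118.83, 155.33], 'ee_rot': [179.89, -0.02, 60.0], 'force': [-0.05, -0.41, -4.94], 'gripper_width': 49.74, 'gripper_force': 50.0}
shift [-0.02 -0.    3.53] rows 1 each [-0.02 -0.    3.53]
yaw now 60.0 wz 0.0 rows 0.0001753807031098493
tilt err (wx,wy) [ 0.0019 -0.0004]
```

Slow descent to just above the ribs.

Call:
step_arm(plan=[0, 0, 0.7, 0, 0, 0, 0, 0, 0.7, 0, 0, 0, 0, 0, 0.7, 0, 0, 0, 0, 0, 0, 0, 0, 0, 0, 0, 0, 0, 0, 0])

```text
time_s: 29.67
ee_pos: [447.4, -118.5, 132.7]
ee_rot: [-179.9, 0.0, 60.0]
force: [0.5, 0.2, -4.9]
gripper_width: 49.5
gripper_force: 50.0
```

Call:
step_arm(plan=[0, 0, 0.6, 0, 0, 0, 0, 0, 0.6, 0, 0, 0, 0, 0, 0, 0, 0, 0, 0, 0, 0, 0, 0, 0, 0, 0, 0, 0, 0, 0])

```text
time_s: 30.08
ee_pos: [448.1, -118.6, 121.4]
ee_rot: [180.0, 0.0, 60.0]
force: [0.6, -0.1, -3.8]
gripper_width: 49.6
gripper_force: 50.0
```

Call:
step_arm(plan=[0, 0, 0, 0, 0, 0, 0, 0, 0, 0, 0, 0])

```text
time_s: 30.25
ee_pos: [448.2, -118.7, 121.7]
ee_rot: [180.0, -0.0, 60.0]
force: [-0.7, 0.0, -4.5]
gripper_width: 49.8
gripper_force: 50.0
```

Call:
step_arm(plan=[0.03, 0.03, 0.3, 0, 0, 0, 0, 0, 0.3, 0, 0, 0, 0, 0, 0.2, 0, 0, 0, 0, 0, 0, 0, 0, 0])

```text
time_s: 30.58
ee_pos: [448.2, -118.5, 112.9]
ee_rot: [-180.0, 0.0, 60.0]
force: [0.3, 0.7, -5.1]
gripper_width: 49.6
gripper_force: 50.0
```

Call:
step_arm(plan=[0, 0, 0.2, 0, 0, 0, 0, 0, 0.2, 0, 0, 0, 0, 0, 0, 0, 0, 0])

```text
time_s: 30.83
ee_pos: [448.3, -118.5, 109.1]
ee_rot: [-180.0, 0.0, 60.0]
force: [1.4, 0.2, -5.1]
gripper_width: 50.1
gripper_force: 50.0
```

Call:
step_arm(plan=[0, 0, 0.3, 0, 0, 0, 0, 0, 0.3, 0, 0, 0, 0, 0, 0.3, 0, 0, 0, 0, 0, 0, 0, 0, 0])

```text
time_s: 31.17
ee_pos: [448.2, -118.5, 99.9]
ee_rot: [-180.0, 0.0, 60.0]
force: [0.8, -0.2, -4.6]
gripper_width: 49.0
gripper_force: 50.0
```

Call:
step_arm(plan=[0, 0, 0.2, 0, 0, 0, 0, 0, 0.2, 0, 0, 0, 0, 0, 0.1, 0, 0, 0, 0, 0, 0, 0, 0, 0])

```text
time_s: 31.5
ee_pos: [448.3, -118.5, 95.2]
ee_rot: [-180.0, 0.0, 60.0]
force: [0.5, 0.5, -4.2]
gripper_width: 49.3
gripper_force: 50.0
```

Call:
step_arm(plan=[0, 0, 0, 0, 0, 0, 0, 0, 0, 0, 0, 0])

```text
time_s: 31.67
ee_pos: [448.4, -118.5, 95.5]
ee_rot: [180.0, 0.0, 60.0]
force: [0.2, 0.5, -4.7]
gripper_width: 49.6
gripper_force: 50.0
```

Beautiful. Press the last 1–2 mm, then release.

Call:
step_arm(plan=[0, 0, 0.1, 0, 0, 0, 0, 0, 0.08, 0, 0, 0, 0, 0, 0, 0, 0, 0])

```text
time_s: 31.92
ee_pos: [448.6, -118.6, 94.4]
ee_rot: [180.0, -0.0, 60.0]
force: [-1.4, 0.7, 4.3]
gripper_width: 49.5
gripper_force: 50.0
```

Call:
step_arm(plan=[0, 0, 0, 0, 0, 0, 0, 0, 0, 0, 0, 0, 0, 0, 0, 0, 0, 0, 0, 0, 0, 0, 0, 0, 0, 0, 0, 0, 0, 0], hand=8)

```text
time_s: 32.33
ee_pos: [448.5, -118.5, 93.6]
ee_rot: [180.0, -0.0, 60.0]
force: [-0.0, -1.2, -0.5]
gripper_width: 78.7
gripper_force: 0.0
```

Call:
step_arm(plan=[0, 0, -2, 0, 0, 0, 0, 0, -3, 0, 0, 0, 0, 0, -3, 0, 0, 0, 0, 0, -3, 0, 0, 0, 0, 0, 0, 0, 0, 0])

```text
time_s: 32.75
ee_pos: [451.8, -119.4, 209.2]
ee_rot: [179.3, -0.2, 60.0]
force: [2.0, -1.2, 0.8]
gripper_width: 79.9
gripper_force: 0.0
```

Run:
```python
from h import *
st()
t=viewer.grab_frame('top')
print([(np.round(r['location'],1).tolist(),round(r['score'],2),np.round(at(t,r['location'],13)[:2],1).tolist()) for r in viewer.pinpoint('collar_mid',t)[:3]])
go(620,-375,230)
```

```text
{'time_s': 32.75, 'qpos': [-16.22, 9.07, 105.12, -0.0, 65.13, 13.78], 'ee_pos': [451.81, -119.45, 209.23], 'ee_rot': [179.34, -0.16, 60.01], 'force': [1.96, -1.18, 0.76], 'gripper_width': 79.95, 'gripper_force': 0.0}
[([366.3, 161.9], 0.74, [623.2, -330.3])]
shift [-13.65  27.64  -2.48] rows 8 each [-1.71  3.45 -0.31]
tilt err (wx,wy) [ 0.0027 -0.0006]
```

Call:
step_arm(plan=[-1.81, 3.21, 0.24, 0, 0, 0, -1.81, 3.21, 0.24, 0, 0, 0, -1.81, 3.21, 0.24, 0, 0, 0, -1.81, 3.21, 0.24, 0, 0, 0])

```text
time_s: 33.18
ee_pos: [523.1, -246.3, 191.9]
ee_rot: [-179.8, 0.0, 60.0]
force: [1.2, 1.3, 0.1]
gripper_width: 79.6
gripper_force: 0.0
```

Call:
step_arm(plan=[-1.81, 3.21, 0.24, 0, 0, 0, -1.81, 3.21, 0.24, 0, 0, 0, -1.81, 3.21, 0.24, 0, 0, 0, -1.81, 3.21, 0.24, 0, 0, 0])

```text
time_s: 33.52
ee_pos: [598.2, -373.4, 181.6]
ee_rot: [-179.8, -0.0, 60.0]
force: [1.2, -0.0, 0.0]
gripper_width: 80.3
gripper_force: 0.0
```

Call:
step_arm(plan=[0, 0, 0, 0, 0, 0, 0, 0, 0, 0, 0, 0, 0, 0, 0, 0, 0, 0, 0, 0, 0, 0, 0, 0])

```text
time_s: 33.85
ee_pos: [597.6, -371.0, 183.7]
ee_rot: [-179.9, -0.0, 60.0]
force: [0.6, -0.2, -0.1]
gripper_width: 80.2
gripper_force: 0.0
```

```bash
cat > col.py <<'E'
from h import *
st(); f=viewer.grab_frame('wrist')
r=viewer.pinpoint('collar_mid',f)[:3]
print([(np.round(q['location'],1).tolist(),round(q['score'],2),np.round(at(f,q['location'],13)[:2],1).tolist()) for q in r])
r=[q for q in r if np.hypot(*(at(f,q['location'],13)[:2]-[625,-334]))<60]
p=r[0]['location'] if r else proj(f,(624,-333,26))
g=cv2.cvtColor(f['img'],cv2.COLOR_RGB2GRAY); c=[int(v) for v in p]; y0=max(0,c[1]-40);x0=c[0]-40
k=cv2.HoughCircles(cv2.resize(g[y0:c[1]+40,x0:c[0]+40],None,fx=4,fy=4,interpolation=cv2.INTER_CUBIC),cv2.HOUGH_GRADIENT,1,60,param1=100,param2=20,minRadius=20,maxRadius=110)
if k is not None:
  for h in k[0][:5]:
    q=(x0+h[0]/4,y0+h[1]/4); o=at(f,q,26); print(np.round(q,1),h[2]/4,'r mm',round(h[2]/4*(f['position'][2]-26)/313,1),np.round(o[:2],1), f['img'][int(q[1]),int(q[0])])
save(f,'col.png',(x0,y0,c[0]+40,c[1]+40),6)
E
python3 col.py
```

```text
{'time_s': 33.85, 'qpos': [-32.77, 31.6, 74.38, 0.01, 74.15, -2.82], 'ee_pos': [597.63, -370.97, 183.68], 'ee_rot': [-179.87, -0.02, 60.04], 'force': [0.59, -0.21, -0.08], 'gripper_width': 80.22, 'gripper_force': 0.0}
[([254.3, 129.7], 0.83, [626.2, -327.4]), ([87.5, 110.4], 0.83, [489.4, -226.5])]
[254.1 128.9] 7.525 r mm 7.6 [ 626.6 -326. ] [61 39 31]
```

View pics/col.png

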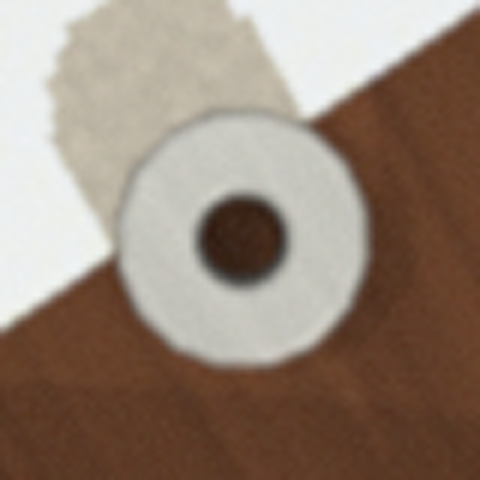

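Call:
step_arm(plan=[2.7, 0.13, 0, 0, 0, 0, 2.65, 0.13, 1.5, 0, 0, 0, 0, 0, 3.5, 0, 0, 0, 0, 0, 3.5, 0, 0, 0, 0, 0, 3.5, 0, 0, 0], hand=6.5)

```text
time_s: 34.37
ee_pos: [627.8, -325.8, 64.8]
ee_rot: [179.9, 0.0, 60.1]
force: [-0.1, 0.2, -0.3]
gripper_width: 65.0
gripper_force: 0.0
```

Call:
step_arm(plan=[0, 0, 0, 0, 0, 0, 0, 0, 0, 0, 0, 0, 0, 0, 0, 0, 0, 0])

```text
time_s: 34.62
ee_pos: [628.6, -327.6, 67.0]
ee_rot: [179.8, -0.0, 60.0]
force: [0.9, -0.0, 1.1]
gripper_width: 64.5
gripper_force: 0.0
```

Run:
```python
from h import *
st(); go(626.6,-326,18,60)
```

```text
{'time_s': 34.62, 'qpos': [-28.46, 36.91, 82.19, -0.0, 60.68, 1.52], 'ee_pos': [628.61, -327.61, 67.02], 'ee_rot': [179.78, -0.01, 60.02], 'force': [0.94, -0.0, 1.06], 'gripper_width': 64.51, 'gripper_force': 0.0}
shift [ 0.04 -0.27  4.9 ] rows 2 each [ 0.02 -0.14  2.45]
yaw now 60.02 wz 0.0004 rows 0.0031609385674814263
tilt err (wx,wy) [ 0.0038 -0.0001]
```

Call:
step_arm(plan=[0.04, -0.2, 2.4, 0, 0, 0, 0, 0, 2.2, 0, 0, 0, 0, 0, 0.2, 0, 0, 0, 0, 0, 0, 0, 0, 0, 0, 0, 0, 0, 0, 0])

```text
time_s: 35.03
ee_pos: [627.4, -326.8, 19.2]
ee_rot: [179.7, -0.0, 60.0]
force: [0.4, -0.4, 0.1]
gripper_width: 65.0
gripper_force: 0.0
```

Call:
step_arm(plan=[0, 0, 0, 0, 0, 0, 0, 0, 0, 0, 0, 0, 0, 0, 0, 0, 0, 0])

```text
time_s: 35.28
ee_pos: [626.6, -326.3, 17.9]
ee_rot: [179.9, -0.0, 60.0]
force: [-0.1, -0.3, -0.4]
gripper_width: 65.3
gripper_force: 0.0
```

Call:
step_arm(plan=[0, 0, 0, 0, 0, 0, 0, 0, 0, 0, 0, 0, 0, 0, 0, 0, 0, 0, 0, 0, 0, 0, 0, 0, 0, 0, 0, 0, 0, 0], hand=3.2, newtons=35)

```text
time_s: 35.7
ee_pos: [625.9, -325.9, 16.5]
ee_rot: [180.0, 0.0, 60.0]
force: [0.5, 0.3, 1.0]
gripper_width: 41.0
gripper_force: 35.0
```

Call:
step_arm(plan=[0, 0, 0, 0, 0, 0, 0, 0, 0, 0, 0, 0])

```text
time_s: 35.87
ee_pos: [625.9, -325.9, 16.5]
ee_rot: [180.0, 0.0, 60.0]
force: [-0.2, 0.4, 0.2]
gripper_width: 40.6
gripper_force: 35.0
```

Call:
step_arm(plan=[0, 0, -2, 0, 0, 0, 0, 0, -3.5, 0, 0, 0, 0, 0, -4, 0, 0, 0, 0, 0, -4, 0, 0, 0, 0, 0, -4, 0, 0, 0])

```text
time_s: 36.28
ee_pos: [625.3, -325.6, 192.6]
ee_rot: [-179.9, 0.0, 60.0]
force: [0.7, 0.4, -0.6]
gripper_width: 40.6
gripper_force: 35.0
```

Call:
step_arm(plan=[0, 0, 0, 0, 0, 0, 0, 0, 0, 0, 0, 0, 0, 0, 0, 0, 0, 0])

```text
time_s: 36.53
ee_pos: [625.2, -325.5, 190.4]
ee_rot: [-179.9, 0.0, 60.0]
force: [0.1, 0.1, -2.1]
gripper_width: 40.9
gripper_force: 35.0
```

Run:
```python
from h import *
st(); go(447.6,-120.8,185,60)
f=viewer.grab_frame('wrist'); im=f['img'].astype(int)
for c in (246,251,256): print(c,[(r,int(im[r,c].sum())) for r in range(196,240)])
Ct=np.array([[0,-.97085,-.23967],[1,0,0],[0,-.23967,.97085]]); o=np.array([67,-.37,-156.7])
for n,P in dict(top=(21,0,-9.5),bot=(21,0,16.5),bore=(7.5,0,-9.5)).items():
    q=Ct.T@(np.array(P)-o); print(n,np.round([250.74+313.5*q[0]/q[2],191.8+313.5*q[1]/q[2]],1))
```

```text
{'time_s': 36.53, 'qpos': [-28.44, 31.51, 73.56, -0.01, 75.04, 1.56], 'ee_pos': [625.18, -325.53, 190.41], 'ee_rot': [-179.89, 0.01, 60.01], 'force': [0.14, 0.14, -2.14], 'gripper_width': 40.95, 'gripper_force': 35.0}
shift [  8.85 -25.61   0.59] rows 7 each [ 1.26 -3.66  0.08]
yaw now 60.01 wz 0.0001 rows 0.0010717866116469652
tilt err (wx,wy) [-0.002   0.0002]
246 [(196, 205), (197, 195), (198, 195), (199, 196), (200, 200), (201, 208), (202, 206), (203, 198), (204, 209), (205, 204), (206, 210), (207, 217), (208, 209), (209, 219), (210, 217), (211, 256), (212, 324), (213, 352), (214, 342), (215, 338), (216, 330), (217, 322), (218, 322), (219, 345), (220, 411), (221, 481), (222, 514), (223, 508), (224, 518), (225, 522), (226, 520), (227, 528), (228, 534), (229, 535), (230, 530), (231, 531), (232, 531), (233, 533), (234, 530), (235, 472), (236, 345), (237, 228), (238, 195), (239, 170)]
251 [(196, 206), (197, 189), (198, 180), (199, 206), (200, 207), (201, 208), (202, 200), (203, 220), (204, 212), (205, 219), (206, 216), (207, 213), (208, 211), (209, 225), (210, 233), (211, 271), (212,
[... 218 characters left out ...]
22), (231, 524), (232, 532), (233, 544), (234, 524), (235, 383), (236, 241), (237, 187), (238, 186), (239, 171)]
256 [(196, 198), (197, 196), (198, 210), (199, 212), (200, 222), (201, 208), (202, 220), (203, 215), (204, 211), (205, 222), (206, 225), (207, 216), (208, 219), (209, 215), (210, 239), (211, 271), (212, 336), (213, 360), (214, 335), (215, 324), (216, 333), (217, 318), (218, 317), (219, 318), (220, 327), (221, 362), (222, 427), (223, 472), (224, 507), (225, 527), (226, 533), (227, 538), (228, 528), (229, 531), (230, 521), (231, 523), (232, 526), (233, 510), (234, 521), (235, 477), (236, 349), (237, 222), (238, 189), (239, 184)]
top [251.5 210.9]
bot [251.4 197.3]
bore [251.5 236.7]
```

Call:
step_arm(plan=[1.26, -3.66, 0, 0, 0, 0, 1.26, -3.66, 0, 0, 0, 0, 1.26, -3.66, 0, 0, 0, 0, 1.26, -3.66, 0, 0, 0, 0, 1.26, -3.66, 0, 0, 0, 0])

```text
time_s: 37.0
ee_pos: [496.2, -178.1, 188.8]
ee_rot: [-179.7, 0.0, 60.0]
force: [-0.4, 0.7, -0.8]
gripper_width: 40.8
gripper_force: 35.0
```

Call:
step_arm(plan=[1.26, -3, 0, 0, 0, 0, 1.26, -2.3, 0, 0, 0, 0, 0, -2.03, 0, 0, 0, 0, 0, 0, 1, 0, 0, 0, 0, 0, 0.8, 0, 0, 0])

```text
time_s: 37.42
ee_pos: [446.1, -120.4, 171.7]
ee_rot: [-179.8, 0.0, 60.1]
force: [0.8, 0.0, -1.3]
gripper_width: 40.6
gripper_force: 35.0
```

Call:
step_arm(plan=[0, 0, 0, 0, 0, 0, 0, 0, 0, 0, 0, 0, 0, 0, 0, 0, 0, 0, 0, 0, 0, 0, 0, 0])

```text
time_s: 37.75
ee_pos: [448.5, -121.8, 173.3]
ee_rot: [-180.0, 0.0, 60.0]
force: [0.9, -0.4, -1.4]
gripper_width: 40.9
gripper_force: 35.0
```

Run:
```python
from h import *
st(); go(447.4,-120.8,152,60)
```

```text
{'time_s': 37.75, 'qpos': [-16.61, 11.05, 108.27, -0.01, 60.69, 13.42], 'ee_pos': [448.49, -121.8, 173.31], 'ee_rot': [-179.99, 0.01, 59.98], 'force': [0.85, -0.41, -1.38], 'gripper_width': 40.9, 'gripper_force': 35.0}
shift [ 0.03 -0.14  2.13] rows 1 each [ 0.03 -0.14  2.13]
yaw now 59.98 wz -0.0004 rows 0.00330816800242042
tilt err (wx,wy) [-0.0001  0.0001]
```

Call:
step_arm(plan=[0.03, -0.14, 0, 0, 0, 0, 0, 0, 1, 0, 0, 0, 0, 0, 1, 0, 0, 0, 0, 0, 0, 0, 0, 0, 0, 0, 0, 0, 0, 0])

```text
time_s: 38.17
ee_pos: [446.8, -120.4, 153.4]
ee_rot: [-180.0, 0.0, 60.0]
force: [0.4, -0.2, -1.6]
gripper_width: 40.8
gripper_force: 35.0
```

Call:
step_arm(plan=[0, 0, 0, 0, 0, 0, 0, 0, 0, 0, 0, 0, 0, 0, 0, 0, 0, 0])

```text
time_s: 38.42
ee_pos: [447.3, -120.5, 154.0]
ee_rot: [179.9, -0.0, 60.0]
force: [0.0, 0.6, -0.8]
gripper_width: 40.7
gripper_force: 35.0
```

Run:
```python
from h import *
st(); go(447.4,-120.8,140,60)
```

```text
{'time_s': 38.42, 'qpos': [-16.5, 12.02, 110.17, -0.0, 57.74, 13.5], 'ee_pos': [447.32, -120.54, 154.01], 'ee_rot': [179.93, -0.01, 60.0], 'force': [0.02, 0.56, -0.77], 'gripper_width': 40.74, 'gripper_force': 35.0}
shift [-0.02  0.02  1.4 ] rows 1 each [-0.02  0.02  1.4 ]
yaw now 60.0 wz 0.0001 rows 0.000520531395126733
tilt err (wx,wy) [ 0.0012 -0.0002]
```

Call:
step_arm(plan=[-0.02, 0.02, 0.35, 0, 0, 0, 0, 0, 0.35, 0, 0, 0, 0, 0, 0.35, 0, 0, 0, 0, 0, 0, 0, 0, 0])

```text
time_s: 38.75
ee_pos: [446.4, -120.5, 142.1]
ee_rot: [-179.9, 0.0, 60.0]
force: [0.3, 0.6, -1.7]
gripper_width: 40.8
gripper_force: 35.0
```

Call:
step_arm(plan=[0, 0, 0.3, 0, 0, 0, 0, 0, 0.3, 0, 0, 0, 0, 0, 0.3, 0, 0, 0, 0, 0, 0, 0, 0, 0])

```text
time_s: 39.08
ee_pos: [446.5, -120.6, 133.2]
ee_rot: [-179.9, 0.0, 60.0]
force: [-0.4, -0.0, -1.1]
gripper_width: 41.0
gripper_force: 35.0
```

Call:
step_arm(plan=[0, 0, 0.3, 0, 0, 0, 0, 0, 0.3, 0, 0, 0, 0, 0, 0.3, 0, 0, 0, 0, 0, 0, 0, 0, 0])

```text
time_s: 39.42
ee_pos: [446.6, -120.6, 124.3]
ee_rot: [-179.9, 0.0, 60.0]
force: [0.0, -0.3, -2.3]
gripper_width: 40.8
gripper_force: 35.0
```

On the pin without contact. Last 6 mm.

Call:
step_arm(plan=[0.02, 0.04, 0.2, 0, 0, 0, 0, 0, 0.2, 0, 0, 0, 0, 0, 0.1, 0, 0, 0, 0, 0, 0, 0, 0, 0, 0, 0, 0, 0, 0, 0])

```text
time_s: 39.83
ee_pos: [447.5, -120.7, 119.9]
ee_rot: [-180.0, 0.0, 60.0]
force: [0.5, 0.1, -1.1]
gripper_width: 40.8
gripper_force: 35.0
```

Call:
step_arm(plan=[0, 0, 0.1, 0, 0, 0, 0, 0, 0.05, 0, 0, 0, 0, 0, 0, 0, 0, 0])

```text
time_s: 40.08
ee_pos: [447.5, -120.8, 118.5]
ee_rot: [180.0, 0.0, 60.0]
force: [-0.8, 0.4, -1.6]
gripper_width: 40.4
gripper_force: 35.0
```

Call:
step_arm(plan=[0, 0, 0.1, 0, 0, 0, 0, 0, 0, 0, 0, 0, 0, 0, 0, 0, 0, 0])

```text
time_s: 40.33
ee_pos: [447.5, -120.7, 118.4]
ee_rot: [180.0, -0.0, 60.0]
force: [-1.9, 0.9, 5.7]
gripper_width: 40.7
gripper_force: 35.0
```

Call:
step_arm(plan=[0, 0, 0, 0, 0, 0, 0, 0, 0, 0, 0, 0, 0, 0, 0, 0, 0, 0, 0, 0, 0, 0, 0, 0, 0, 0, 0, 0, 0, 0], hand=7)

```text
time_s: 40.75
ee_pos: [447.5, -120.7, 117.3]
ee_rot: [-180.0, 0.0, 60.0]
force: [0.6, -0.5, -0.2]
gripper_width: 69.0
gripper_force: 0.0
```

Call:
step_arm(plan=[0, 0, -2, 0, 0, 0, 0, 0, -3, 0, 0, 0, 0, 0, -3, 0, 0, 0, 0, 0, -3, 0, 0, 0, 0, 0, 0, 0, 0, 0])

```text
time_s: 41.17
ee_pos: [450.7, -121.7, 233.0]
ee_rot: [179.3, -0.2, 60.0]
force: [1.1, -0.7, -0.2]
gripper_width: 70.2
gripper_force: 0.0
```

Call:
step_arm(plan=[-4, 0, 0, 0, 0, 0, -4, 0, 0, 0, 0, 0, 0, 0, 0, 0, 0, 0, 0, 0, 0, 0, 0, 0, 0, 0, 0, 0, 0, 0])

```text
time_s: 41.58
ee_pos: [407.4, -189.8, 227.0]
ee_rot: [-180.0, -0.0, 59.9]
force: [-0.5, -0.4, 0.2]
gripper_width: 69.8
gripper_force: 0.0
```

Run:
```python
from h import *
st(); fs=[viewer.grab_frame('wrist'),viewer.grab_frame('side'),viewer.grab_frame('top')]
for n,z in dict(collar_mid=115,crank_hub=90,crank_handle=113,dog0_mid=38,index_line=40,knob_grip=67).items():
  for f,l in zip(fs,('w','s','t')):
    print(n,l,[(np.round(r['location'],1).tolist(),round(r['score'],2),np.round(at(f,r['location'],z)[:2],1).tolist()) for r in viewer.pinpoint(n,f)[:3]])
```

```text
{'time_s': 41.58, 'qpos': [-26.47, 6.99, 104.93, 0.04, 68.12, 3.57], 'ee_pos': [407.37, -189.82, 226.98], 'ee_rot': [-179.96, -0.03, 59.94], 'force': [-0.54, -0.37, 0.16], 'gripper_width': 69.78, 'gripper_force': 0.0}
collar_mid w [([326.5, 162.8], 0.79, [477.0, -199.3]), ([253.9, 98.4], 0.63, [449.4, -121.7])]
collar_mid s [([225.0, 224.9], 0.71, [452.6, -130.3]), ([250.4, 279.9], 0.53, [476.5, -304.9]), ([187.2, 146.9], 0.16, [403.1, 195.9])]
collar_mid t [([304.0, 219.3], 0.66, [444.5, -128.6]), ([144.6, 225.8], 0.58, [418.9, 313.6]), ([329.8, 204.6], 0.5, [486.4, -199.7])]
crank_hub w []
crank_hub s [([224.1, 229.2], 0.75, [451.3, -121.8]), ([216.0, 214.1], 0.23, [440.7, -65.8])]
crank_hub t [([295.3, 219.7], 0.86, [442.6, -106.7])]
crank_handle w []
crank_handle s []
crank_handle t [([264.6, 196.9], 0.61, [504.9, -18.4]), ([301.5, 218.6], 0.26, [446.3, -121.9])]
dog0_mid w [([251.1, 96.2], 0.58, [450.4, -115.4])]
dog0_mid s []
dog0_mid t []
index_line w [([323.7, 306.2], 0.96, [403.3, -376.6])]
index_line s [([227.7, 336.2], 0.8, [406.8, -387.7])]
index_line t [([384.8, 233.2], 0.61, [406.3, -377.3])]
knob_grip w []
knob_grip s [([238.9, 314.7], 0.58, [438.8, -356.8]), ([351.6, 293.8], 0.55, [703.3, -359.9])]
knob_grip t [([383.6, 226.7], 0.66, [426.4, -364.7])]
```

```bash
python3 -c "
from workcell import env
print(env.job_done())"
```

```text
the job is handed in; nothing more can be done
None
```

I finished the job and handed it in at about 42 s: both dogs stand upright in the tray, the knob pointer is on the index line, the crank is home on the shoulder, and the steel collar sits on its hub; no verdict came back, and I confirmed the crank and collar only by contact force and camera detection because my picture views were used up.

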